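# Turn the cassava flatbread under the slide-out grill

## Robot

A 6-joint arm with a two-finger parallel gripper is mounted at the origin on the work surface. World frame = base frame: x ahead of the robot, y to its left, z up, the work surface at z = 0. Lengths are in m, angles in rad, forces in N, time in s.
With the tool pointing down it reaches from about 0.35 to 0.775 m from the base axis. Payload 5.5 kg.
Tool frame: the origin (TCP) lies midway between the tips of the shut fingers; the grasp point (between the pads) lies 19 mm behind it; z points along the fingers, y is the direction in which the jaws open and shut (so a half turn about z gives the same grasp; the last joint's range is limited). The gripper opens to 85 mm and grips with 20 to 120 N. Pads are 22 mm wide; open, the fingers measure 114 mm over their backs; the gripper's body (76 mm by 85 mm) begins 54 mm behind the grasp point. The pads swing forward as they close: fully open they stand 13 mm farther back than shut.
Start: joints at [0.983, 0.313, 0.046, 1.304, 0, 1.431], TCP at [0.249, 0.518, 0.231] pointing down, gripper open.
Joint ranges: [-2.76, 2.76], [-0.86, 1.69], [-1.03, 1.26], [-2.2, 2.34], [-1.47, 1.5], [-3.14, 3.14]. Speed limits (rad/s): [2.57, 2.57, 3.14, 3.14, 3.14, 3.14].

## Interface

Orientations are given as a unit quaternion [w, x, y, z].
In Python, from workcell import env gives the robot as it stands.
- The arm moves only by the shell command python3 -m pendant 'ROWS' [FORCE]. ROWS is JSON, a list of rows, each a list of 3 entries, a list of its own where there are three numbers: the shift along the tool's x, y, z each as a share of 20 mm, from -1 to 1, then the turn about the tool's z as a share of 6 degrees, from -1 to 1, then the closure, from -1 (fully open) to 1 (shut). In form: [[[tx, ty, tz], turn, claw], ...]. A call has 1 to 12 rows; each row shifts and turns the commanded pose from where the row before left it, along the tool's axes as they then stand; what a row does not reach is not made up. A row lasts 1/8 s, in which the tool goes at most 62.5 mm and 10.7 degrees, less where a joint would pass 70% of its speed; a pose out of reach is approached as far as the arm can. A call with a number of a shift or a turn outside -1 to 1 is refused whole. A call with a gripper value outside its range is refused whole. The fingers move at their own pace and stop on an object; FORCE is the grip in N (left out, the last holds). Time passes only in rows, so rows that do not move let the fingers close. It gives the time, the measured TCP pose, the force and the opening at its end, in the units of the state.
- env.get_state(): the state, without advancing time (a new reading comes with each control period).
- env.read_camera(name): name is "scene" or "side" or "wrist"; returns a dict with "color" (480x640x3 uint8, blue, green, red), "mtx" (3x3 intrinsics, pixels), "view" (4x4, takes a point from world to camera coordinates). Camera axes: x right, y down, z forward; pixel columns grow to the right and rows downward; lengths in m; the calibration is good to about 2 mm. The wrist camera is an equidistant fisheye: a pixel r from the principal point sees the ray r / f radians off the axis. A picture is of the moment at which its call begins. There is no depth.
- env.hand_in(): hands the job in, once; it reports no verdict.
Trained networks look in the newest picture that a camera, given by its name, has taken for a name from the list of things; names that differ only in an ending like _2 or _b are one class to them, and where a whole thing is asked for, a point or a joint stands for the part that bears it (a point fixed in the world has none). Each returns a list of dicts, best first, with "p" (0 to 1); they miss things now and then, are a little off and sometimes report something else, mostly with a low value. They report only what shows in the picture. A call takes as long as a camera call. They do not tell look-alikes from the thing itself.
- env.boxes_of(camera, thing): "location" ([column, row] in pixels, amid what is visible of it).
- env.cut_out(camera, thing): "region" (480x640 bool, what is visible of it) and "location" ([column, row] in pixels, amid what is visible of it).
The state is a dict: "clock": time; "joint_pos": joint angles; "qvel": joint speeds; "tau": joint torques, N m; "tcp_pos": TCP position; "orientation": TCP orientation; "wrist_force": force on the tool from outside, world axes, zero at the start; "ft_torque": the same for the moment, N m; "finger_gap": finger opening in m.
Only numpy, scipy, OpenCV 4.12 (cv2) and the standard library are available. Lean on these libraries where they do the work, as an engineer would, in place of code of your own. Each camera call takes 0.05 s, during which the arm holds its last target.

## Task

The cassava flatbread in the grill is browned on top. Pull the grill tray, now ajar, right out to its stop, take the spatula from its rest, slide it under the flatbread, lift the bread clear of the rack and flip it over with the spatula so that it lies flat on the rack, pale side up. Then lay the spatula back in its rest as it was, push the tray fully home, and do not touch the bread with the gripper or disturb the other kitchen things.

Things in the scene. Friction and masses are not known exactly. Their poses are not given: they have to be found in the camera images.
- grill_front (a point): Foot of the front face, in the middle, of the low white slide-out grill fixed to the worktop; the grill reaches from here 240 mm back along +x, is 280 wide (y) and 158 mm high. The front is open for the tray and looks towards the robot (-x).
- tray (a joint): The grill tray, sliding straight out along the grill's -x: 0 = fully home, 0.17 m = out at its stop; the drag is about 2 N plus 8 N per m/s; it stays where left and starts ajar. Even when home, the tray's front edge stands 60 mm and its handle 100 mm out of the grill.
- tray_grip (a point): Centre of the tray's black handle bar, 120 mm long (y), 12 thick (x), 14 high (z), 40 mm before the tray's front edge and 4 mm under the tray floor level; two struts at y = +-55 mm carry it. Moves with the tray; axes as the grill's. The bar is 62 mm above the worktop.
- tray_rack (a point): Middle of the front edge of the tray's floor (upper face, 66 mm above the worktop), axes as the grill's, moving with the tray. Floor 260 back (+x), 220 wide (y), 4 thick. Four steel ribs along x, 6 mm wide, 12 tall, from x = 30 to 260 mm at y = -82, -22, 22 and 82 mm; side and back rims also 12 tall, front edge open. Tray out: grill front at x = 230 mm.
- flatbread: Flat cassava bread baked hard as a board, 94 x 94 x 10 mm, about 70 g, one face browned, the other pale cream. Origin at its centre, z out of the browned face (up at the start). It lies across the two ribs of the tray's left half (y = 22 and 82 mm), 12 mm over the floor, so a blade fits under it between them; the right half is empty.
- spatula: Offset turner, 130 g. Origin at the middle of its wooden handle, along x from -72 to +62 mm. The handle's 16 x 16 mm square section stands on edge: flats face 45 degrees left and right of upright (normals (0, +-0.7, 0.7)), so pinch it across opposite flats with the tool tilted 45 degrees sideways about the handle, to either side. Centre of mass 27 mm ahead of the origin (+x).
- spatula_blade (a point): Centre of the spatula's flat steel blade, 80 (x) x 40 (y) x 3 mm, parallel to the handle, at (125, 0, -50) mm from the spatula's origin in its axes. A 16 mm wide steel neck joins it to the handle, from (62, 0, 0) down to (87, 0, -50) mm.
- rest_seat (a point): Where the spatula's origin is when it lies in its fixed rest, 115 mm over the worktop; the spatula's axes then agree with this point's (blade level, to +x). Marble base 150 x 70 x 12 mm, two brass posts at x = +-50 mm, 10 mm thick, each with a V notch (37 mm wide over all, its arms 7 mm above the handle's axis) that centres the handle; between the posts the handle is free.
- pot: Bystander: pale blue enamel pot, 150 mm across, 110 tall.
- tostonera: Bystander: open wooden tostonera (plantain press), two hinged boards lying flat, about 340 x 100 x 20 mm.
- clear_box: Bystander: clear plastic box with snapped-on blue lid, 136 x 106 x 68 mm.
- stir_spoon: Bystander: wooden stirring spoon, 260 mm long.
- salt_bowl: Bystander: small white salt bowl, 80 mm across, 35 tall.
- spice_jar: Bystander: amber spice jar, 50 mm across, 90 tall.
- mug: Bystander: terracotta mug, 80 mm across, 90 tall.
Things that resemble listed ones, but are neither listed nor needed, are in the scene too. Leave any black look-alike of the spatula alone.

How it is judged:
On the way, in this order (a step that is already met when the one before it is completed fails the run):
1. the tray has been pulled out to its stop (value of joint tray above 0.16 m), for 0.1 s.
2. the bread is lifted clear of the rack on the spatula (z of flatbread in the frame of tray_rack above 0.027 m and angle between flatbread's own z axis and vertical below 0.6 rad and contact force between spatula and flatbread above 0.2 N), for 0.1 s.
3. the bread lies flat and still on the rack, pale side up (angle between flatbread's own z axis and vertical above 2.95 rad and z of flatbread in the frame of tray_rack between 0.003 and 0.03 m and x of flatbread in the frame of tray_rack between 0 and 0.26 m and y of flatbread in the frame of tray_rack between -0.11 and 0.11 m and linear speed of flatbread below 0.03 m/s), for 0.2 s.
4. the spatula is back in its rest, let go (distance between spatula and rest_seat below 0.025 m and angle between spatula's own z axis and vertical below 0.2 rad and angle between the x axis of spatula and the x axis of rest_seat, either way round below 0.2 rad and linear speed of spatula below 0.03 m/s and contact force between the fingers and spatula below 0.2 N), for 0.2 s.
At the end, for the whole second after the job is handed in: The tray is home to within 10 mm; the bread lies on the tray's rack, turned over, within 11 degrees of level and at rest; the spatula lies let go and at rest in its rest, its origin within 25 mm of the seat, upright and in line within 11 degrees (all of step 3 and all of step 4 and value of joint tray below 0.01 m); the robot touches nothing.
It fails at once if the gripper or arm touches the bread (contact force between any of the fingers, the arm and flatbread above 0.3 N).
It fails at once if a bystander is moved more than 30 mm (distance of any of pot, tostonera, clear_box, stir_spoon, salt_bowl, spice_jar, mug from where it was at the start of the episode above 0.03 m).
It also fails if it takes over 72 s, if anything falls off the work surface, if the arm or the gripper's body presses on something with over 40 N, if the wrist force passes 120 N, or if a joint passes its speed limit or range.

## Working session

There is one attempt and no reset: what is moved stays moved. The work goes in short steps, Python scripts to look and compute and a shell command to move; the robot and the scene stay as the last step left them, time stands still between calls to the robot, and variables do not carry over. Pictures are saved under pics/ and viewed, and the job is handed in when it is done.

```bash
ls -la; mkdir -p pics; python3 -m pendant --help | head -30
python3 - <<'E'
from workcell import env
print(env.get_state()); print([a for a in dir(env) if not a.startswith('__')])
import cv2
for c in ("scene","side","wrist"):
    r=env.read_camera(c); cv2.imwrite(f"pics/{c}0.png",r["color"]); print(c,r["mtx"].tolist(),r["view"].tolist())
E
```

```text
total 12
drwxr-xr-x  3 agent agent 4096 Dec  7 09:38 .
drwxr-xr-x 23 root  root  4096 Dec  7 09:38 ..
drwxr-xr-x  2 agent agent 4096 Dec  7 09:38 pics
{'clock': 0.0, 'joint_pos': array([ 9.83390722e-01,  3.14027958e-01,  4.49720739e-02,  1.30358694e+00,
       -4.35003809e-05,  1.43120254e+00]), 'qvel': array([ 1.86517470e-03, -2.13939497e-06,  5.13015136e-04, -4.77650103e-04,
       -1.59925453e-03, -1.85090532e-03]), 'tau': array([-1.33850644e-03, -4.80631614e+01,  2.98532706e+01,  1.94873207e-02,
       -3.25799529e-04, -7.95342032e-06]), 'tcp_pos': array([0.24870322, 0.51786559, 0.23039036]), 'orientation': array([-3.07930506e-04,  2.22039602e-01,  9.75037211e-01, -8.70657325e-04]), 'wrist_force': array([-0.06718052,  0.85447674, -0.52475004]), 'ft_torque': array([-0.00784736, -0.00584297,  0.0011322 ]), 'finger_gap': 0.08550203892318006}
['MotionError', 'boxes_of', 'cut_out', 'get_state', 'hand_in', 'read_camera']
scene [[576.4610759345911, 0.0, 312.65802754549884], [0.0, 576.4610759345911, 244.57912137216496], [0.0, 0.0, 1.0]] [[0.3180429061502737, 0.9480724184026762, -0.002720
[... 366 characters left out ...]
 -0.43635617220013606, -0.016427983513427488, -0.45899012911376164], [-0.24128408869709847, -0.46538852810629355, -0.8515841158973485, 0.21492577542013408], [0.36394859005233543, 0.7700693532987162, -0.523960508921249, 1.3851179410932968], [0.0, 0.0, 0.0, 1.0]]
wrist [[371.64829954431775, 0.0, 319.7067916559354], [0.0, 371.64829954431775, 241.11052265168126], [0.0, 0.0, 1.0]] [[0.4326893397691489, 0.9015394723746104, -0.002552449930521587, -0.5735625498268728], [0.8677814043698133, -0.41571644795494517, 0.2722779262622639, -0.035632306562457174], [0.24440820256303505, -0.12002672473342353, -0.9622152648288606, 0.3783068053944624], [0.0, 0.0, 0.0, 1.0]]invalid input: not JSON, or not a number
```

View pics/scene0.png

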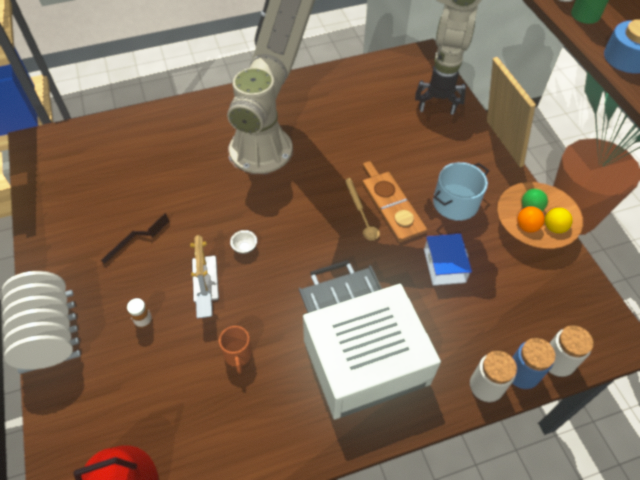

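View pics/side0.png

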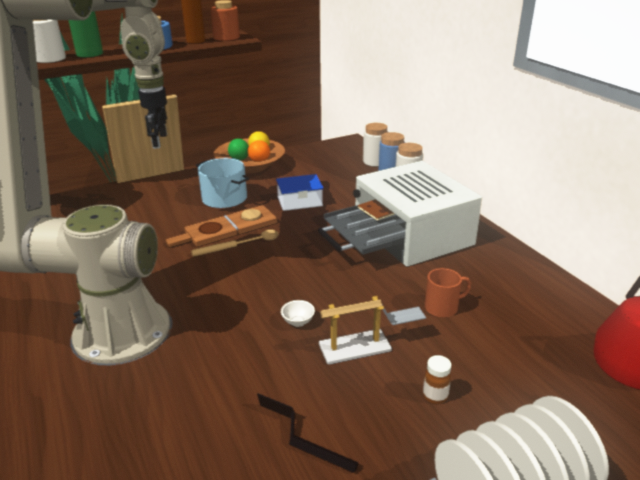

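View pics/wrist0.png

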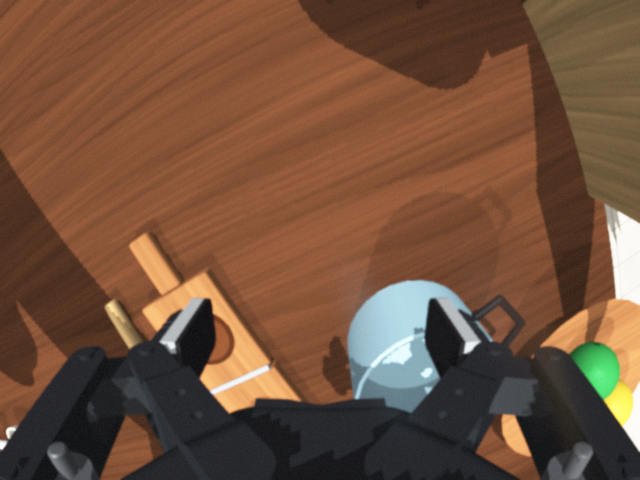

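```bash
cat > h.py <<'E'
import numpy as np, cv2
from workcell import env
from scipy.spatial.transform import Rotation as R
def cam(c,fn=None):
    r=env.read_camera(c)
    if fn: cv2.imwrite(fn,r["color"])
    return r
def ray(c,r,px):
    K=r["mtx"];V=r["view"];u=(px[0]-K[0,2])/K[0,0];v=(px[1]-K[1,2])/K[1,1]
    if c=="wrist":
        th=np.hypot(u,v);s=np.sin(th)/th if th>1e-9 else 1;d=np.array([u*s,v*s,np.cos(th)])
    else: d=np.array([u,v,1.])
    Rm=V[:3,:3];o=-Rm.T@V[:3,3];d=Rm.T@d;return o,d/np.linalg.norm(d)
def tri(rays):
    A=np.zeros((3,3));b=np.zeros(3)
    for o,d in rays:
        P=np.eye(3)-np.outer(d,d);A+=P;b+=P@o
    x=np.linalg.solve(A,b);e=[np.linalg.norm((np.eye(3)-np.outer(d,d))@(x-o))*1000 for o,d in rays];return x,e
def onz(c,r,px,z):
    o,d=ray(c,r,px);return o+d*(z-o[2])/d[2]
def proj(c,r,p):
    V=r["view"];q=V[:3,:3]@np.asarray(p)+V[:3,3];K=r["mtx"]
    if c=="wrist":
        th=np.arctan2(np.hypot(q[0],q[1]),q[2]);n=np.hypot(q[0],q[1]);u,v=q[0]/n*th,q[1]/n*th
    else:u,v=q[0]/q[2],q[1]/q[2]
    return np.array([K[0,0]*u+K[0,2],K[1,1]*v+K[1,2]])
def crop(img,x0,y0,x1,y1,fn,k=4):
    cv2.imwrite(fn,cv2.resize(img[y0:y1,x0:x1],None,fx=k,fy=k,interpolation=cv2.INTER_CUBIC))
def st():
    s=env.get_state();return s["clock"],s["tcp_pos"].round(4),R.from_quat(np.roll(s["orientation"],-1)).as_matrix().round(3).tolist()
E
python3 - <<'E'
from h import *
S=cam("scene");D=cam("side")
for t in ["grill_front","tray","tray_grip","tray_rack","flatbread","spatula","spatula_blade","rest_seat"]:
    try:
        a=env.boxes_of("scene",t);b=env.boxes_of("side",t)
        print(t,[(np.round(x["location"]),round(x["p"],2)) for x in a[:3]],[(np.round(x["location"]),round(x["p"],2)) for x in b[:3]])
        if a and b: print(tri([ray("scene",S,a[0]["location"]),ray("side",D,b[0]["location"])]))
    except Exception as e: print(t,e)
crop(S["color"],290,250,450,370,"pics/s1.png",5)
crop(D["color"],310,170,480,290,"pics/d1.png",4.7)
crop(S["color"],150,220,270,320,"pics/s2.png",6)
crop(D["color"],280,280,440,370,"pics/d2.png",5)
print(st())
E
```

```text
grill_front [(array([363., 339.]), 0.82)] [(array([411., 218.]), 0.65)]
(array([0.83445254, 0.05402602, 0.06701122]), [np.float64(12.246562277517734), np.float64(12.246562277517764)])
tray [(array([338., 289.]), 0.66), (array([362., 342.]), 0.22)] [(array([366., 228.]), 0.79), (array([223., 227.]), 0.25)]
(array([0.67601817, 0.04047363, 0.08325318]), [np.float64(11.73766329006795), np.float64(11.737663290067795)])
tray_grip [(array([339., 290.]), 0.81), (array([389., 202.]), 0.53)] []
tray_rack [(array([340., 289.]), 0.68)] [(array([364., 229.]), 0.94)]
(array([0.67577462, 0.04561515, 0.07796378]), [np.float64(11.604364527067885), np.float64(11.604364527067865)])
flatbread [] [(array([376., 208.]), 0.6)]
spatula [(array([141., 232.]), 0.72), (array([201., 286.]), 0.6)] [(array([386., 312.]), 0.93), (array([303., 444.]), 0.67), (array([298., 314.]), 0.28)]
(array([ 0.42618935, -0.44169563,  0.22910404]), [np.float64(20.753262861523538), np.float64(20.75326286152342)])
spatula_blade [(array([150., 232.]), 0.86), (array([199., 287.]), 0.64), (array([336., 287.]), 0.59)] [(array([300., 448.]), 0.72), (array([382., 310.]), 0.59)]
(array([ 0.23493204, -0.44989464, -0.02872459]), [np.float64(25.224443018502104), np.float64(25.224443018502292)])
rest_seat [(array([209., 276.]), 0.92)] [(array([355., 344.]), 0.83)]
(array([ 0.46387909, -0.29163352,  0.00543596]), [np.float64(4.811758474443444), np.float64(4.811758474443592)])
(1.05, array([0.249 , 0.5183, 0.2313]), [[-0.901, 0.433, 0.0], [0.433, 0.901, 0.0], [-0.0, 0.0, -1.0]])
```

View pics/s1.png

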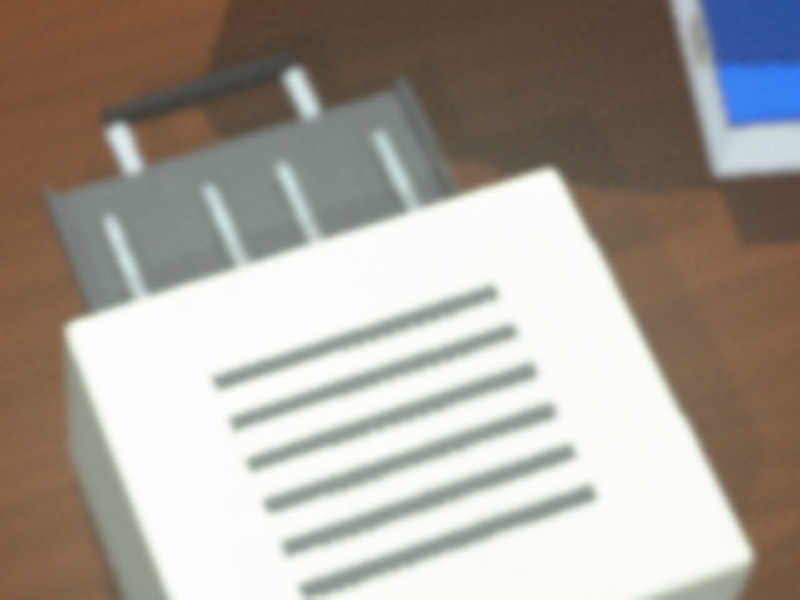

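View pics/d1.png

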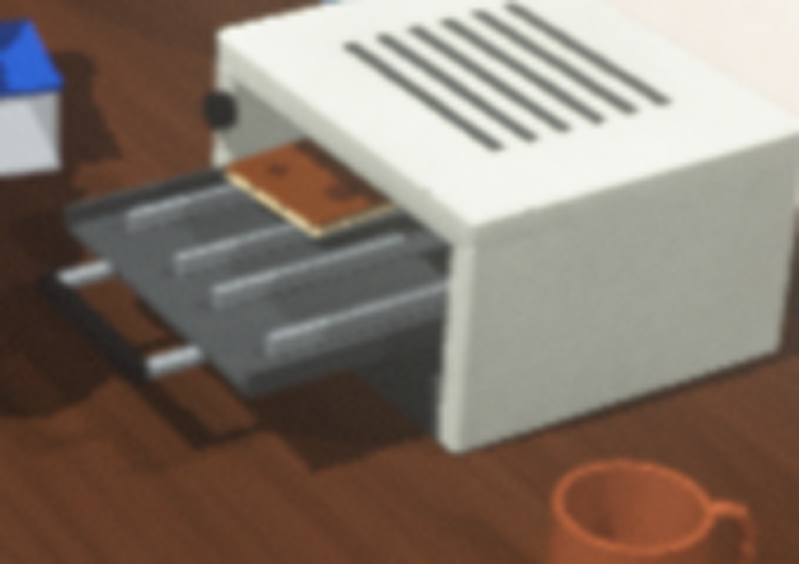

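View pics/s2.png

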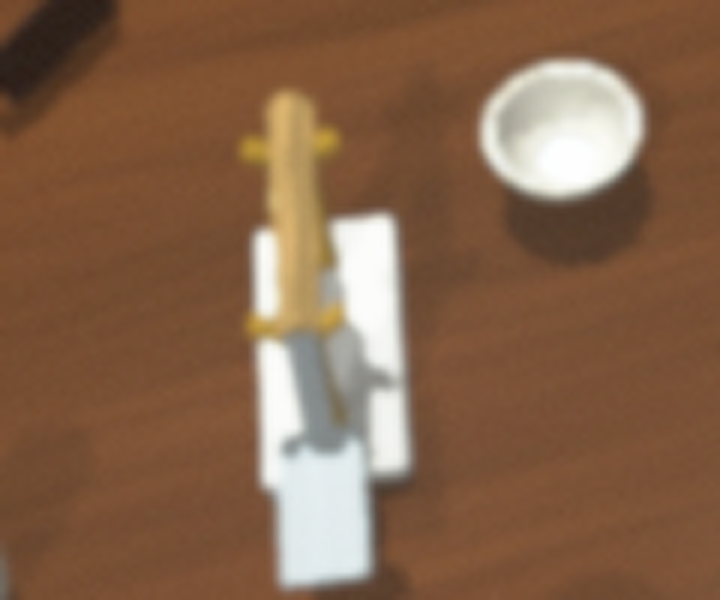

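View pics/d2.png

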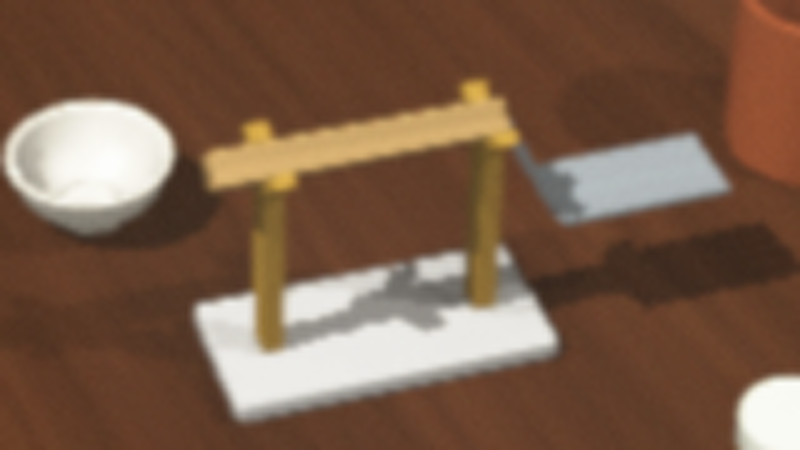

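Run:
```python
from h import *
S=cam("scene");D=cam("side")
P={"trayL":((370,266.4),(324.9,215.7)),"trayR":((299.6,289),(363.2,251.9)),"barL":((349,262),(319.6,230.6)),"barR":((311,273),(341.9,248.7)),
"grR":((303.6,315),(406.8,219.4)),"grL":((400.6,283.6),(356.8,176.8)),
"b-+":((215.5,255.5),(319,341.6)),"b--":((192.2,258.3),(328,361)),"b++":((218.3,298),(381.6,331)),"b+-":((194.7,301.3),(391.4,349)),
"hrear":((198.3,235.3),(321.6,314)),"hfront":((200,275),(381,303)),"bl+-":((196.3,317.5),(426,317.6)),"bl++":((212,315.8),(419.4,306.6))}
for k,(a,b) in P.items():
    x,e=tri([ray("scene",S,a),ray("side",D,b)]);print(k,x.round(4),round(e[0],1))
```

```text
trayL [0.6204 0.1642 0.0697] 2.5
trayR [ 0.6247 -0.0526  0.0667] 2.0
barL [0.5788 0.1152 0.0564] 2.5
barR [ 0.5843 -0.0058  0.0634] 4.0
grR [ 0.7426 -0.0762  0.144 ] 1.3
grL [0.7435 0.1967 0.1531] 2.0
b-+ [ 0.3953 -0.253   0.0063] 2.1
b-- [ 0.3838 -0.3226  0.0096] 1.2
b++ [ 0.5431 -0.2807  0.0026] 3.9
b+- [ 0.5305 -0.3472  0.004 ] 1.4
hrear [ 0.3855 -0.2869  0.1152] 3.1
hfront [ 0.5189 -0.311   0.1136] 2.5
bl+- [ 0.6168 -0.3501  0.0637] 0.6
bl++ [ 0.6262 -0.3086  0.0632] 1.9
```

```bash
python3 -m pendant '[[[0,0,0],-1,1],[[0,0,0],-1,1],[[0,0,0],-1,1],[[0,0,0],-1,1],[[0,0,0],-0.28,1],[[-0.77,-1,0],0,1],[[-0.77,-1,0],0,1],[[-0.77,-1,0],0,1],[[-0.77,-1,0],0,1],[[-0.77,-1,0],0,1],[[-0.77,-1,0],0,1],[[-0.77,-1,0],0,1]]' 60; python3 -c "
from h import *
print(st())"
```

```text
clock: 2.65
tcp_pos: [0.3573, 0.3777, 0.2314]
orientation: [0.0, 0.0, 1.0, 0.0]
wrist_force: [0.2, 0.5, 0.6]
finger_gap: 0.0
(2.65, array([0.3573, 0.3777, 0.2314]), [[-1.0, 0.001, 0.0], [0.001, 1.0, 0.0], [-0.0, 0.0, -1.0]])
```

```bash
python3 -m pendant '[[[-0.77,-1,0],0,1],[[-0.77,-1,0],0,1],[[-0.77,-1,0],0,1],[[-0.77,-1,0],0,1],[[-0.77,-1,0],0,1],[[-0.77,-1,0],0,1],[[-0.77,-1,0],0,1],[[-0.77,-1,0],0,1],[[-0.77,-1,0],0,1],[[-0.77,-1,0],0,1],[[-0.77,-1,0],0,1],[[-0.77,-1,0],0,1]]'; python3 -m pendant '[[[-0.77,-1,0],0,1],[[-0.77,-1,0.3],0,1],[[-0.77,-1,0.6],0,1],[[-0.77,-1,0.6],0,1],[[0,0,0],0,1]]'
python3 - <<'E'
from h import *
print(st())
W=cam("wrist","pics/w1.png")
for n,p in {"bar":(.582,.056,.062),"trayL":(.6226,.166,.066),"trayR":(.6226,-.054,.066),"tcp":(.605,.057,.062)}.items(): print(n,proj("wrist",W,p).round())
E
```

```text
clock: 4.15
tcp_pos: [0.5422, 0.1378, 0.2314]
orientation: [0.0, 0.0, 1.0, 0.0]
wrist_force: [0.5, 0.1, 0.1]
finger_gap: 0.0002
clock: 4.78
tcp_pos: [0.6036, 0.0566, 0.1989]
orientation: [-0.002, 0.001, 1.0, 0.0]
wrist_force: [0.5, 0.5, 0.2]
finger_gap: -0.0002
(4.775, array([0.6036, 0.0566, 0.1989]), [[-1.0, 0.002, -0.003], [0.002, 1.0, 0.0], [0.003, 0.0, -1.0]])
bar [320. 202.]
trayL [455. 254.]
trayR [184. 254.]
tcp [321. 231.]
```

View pics/w1.png

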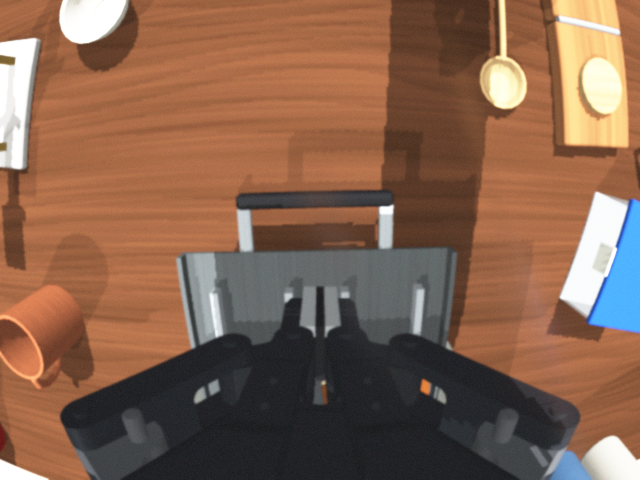

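```bash
python3 -m pendant '[[[0,0,1],0,1],[[0,0,1],0,1],[[0,0,1],0,1],[[0,0,1],0,1],[[0,0,1],0,1],[[0,0,1],0,1],[[0,0,1],0,1],[[0,0,0.6],0,1],[[0,0,0],0,1],[[0.5,0,0],0,1],[[0.5,0,0],0,1]]'
```

```text
clock: 6.2
tcp_pos: [0.5841, 0.0584, 0.0503]
orientation: [0.001, -0.0, 1.0, -0.0]
wrist_force: [2.7, -0.5, -1.4]
finger_gap: 0.0001
```

```bash
python3 -m pendant '[[[0.7,0,0.2],0,1],[[0.7,0,0.1],0,1],[[0.7,0,0],0,1],[[0.7,0,0],0,1],[[0.7,0,0],0,1],[[0.5,0,0],0,1],[[0.3,0,0],0,1],[[0.2,0,0],0,1]]'; python3 -m pendant '[[[0.15,0,0],0,1]]';  python3 -m pendant '[[[0.15,0,0],0,1]]'; python3 -m pendant '[[[0.15,0,0],0,1]]'
```

```text
clock: 7.2
tcp_pos: [0.4929, 0.0585, 0.0432]
orientation: [-0.0, -0.0, 1.0, 0.0]
wrist_force: [1.9, 0.9, 0.0]
finger_gap: 0.0001
clock: 7.32
tcp_pos: [0.4903, 0.0584, 0.0432]
orientation: [-0.0, -0.0, 1.0, 0.0]
wrist_force: [2.6, -1.2, 1.0]
finger_gap: 0.0001
clock: 7.45
tcp_pos: [0.4897, 0.0584, 0.0434]
orientation: [0.002, -0.0, 1.0, 0.0]
wrist_force: [12.1, -1.2, -10.2]
finger_gap: 0.0
clock: 7.58
tcp_pos: [0.4898, 0.0585, 0.0437]
orientation: [0.005, -0.0, 1.0, 0.0]
wrist_force: [18.8, 0.2, -15.6]
finger_gap: 0.0
```

```bash
python3 -m pendant '[[[-0.6,0,0],0,1],[[-0.2,0,0],0,1],[[0,0,-1],0,1],[[0,0,-1],0,1],[[0,0,-1],0,1],[[0,0,-1],0,1],[[0,0,-1],0,1],[[0,0,-1],0,1],[[0,0,-1],0,1],[[0,0,-1],0,1],[[0,-1,-1],0,1],[[0,-1,0],0,1]]'
python3 - <<'E'
from h import *
print(st())
W=cam("wrist","pics/w2.png");S=cam("scene");D=cam("side")
crop(S["color"],290,230,430,335,"pics/s3.png",5.7)
crop(D["color"],270,170,430,290,"pics/d3.png",5)
np.savez("v2.npz",m=W["mtx"],v=W["view"])
E
```

```text
clock: 9.07
tcp_pos: [0.5005, 0.0183, 0.2245]
orientation: [0.0, -0.001, 1.0, 0.0]
wrist_force: [-0.2, -0.2, -0.2]
finger_gap: -0.0001
(9.075, array([0.5005, 0.0183, 0.2245]), [[-1.0, -0.001, 0.001], [-0.001, 1.0, 0.0], [-0.001, 0.0, -1.0]])
```

View pics/s3.png

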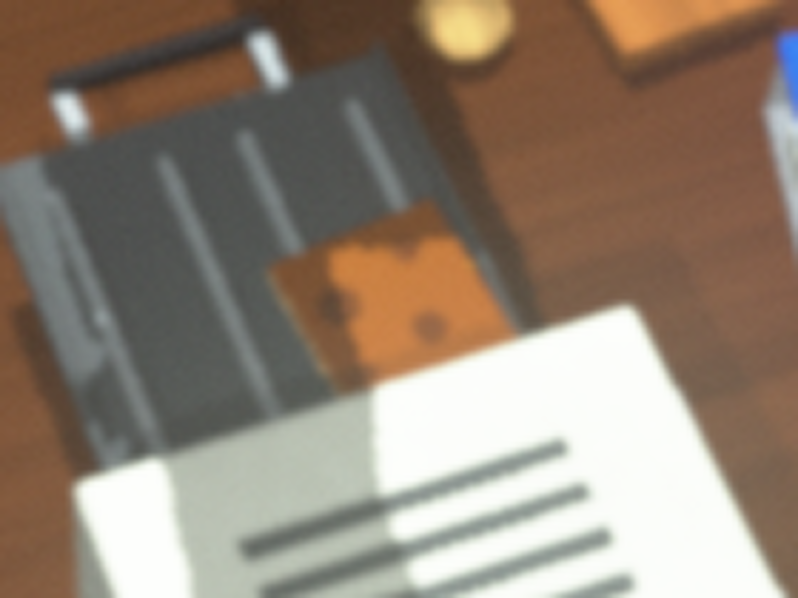

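View pics/d3.png

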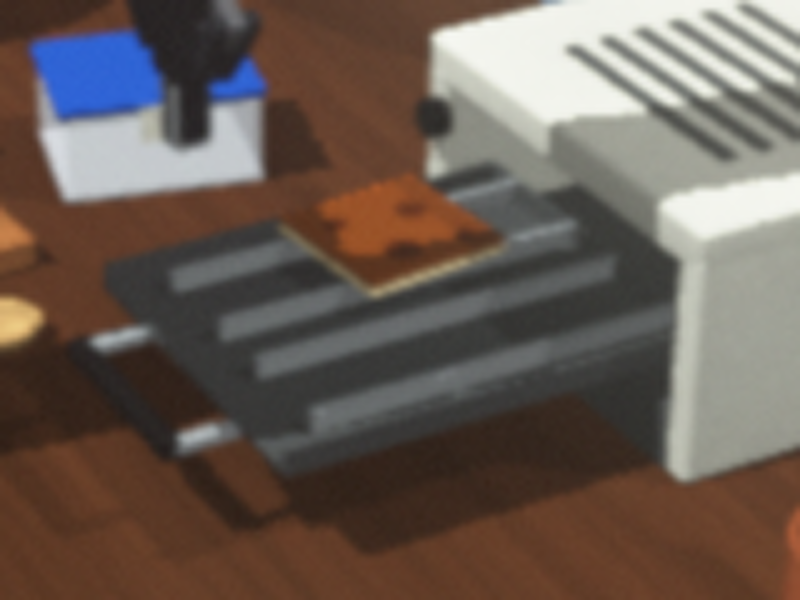

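View pics/w2.png

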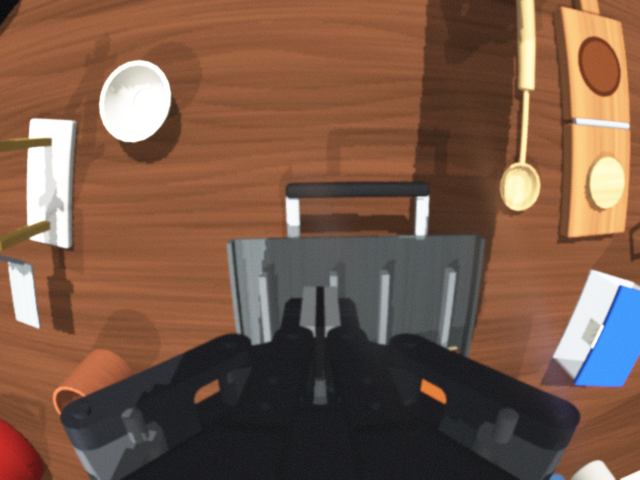

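Run:
```python
from h import *
D=cam("side");S=cam("scene")
for n,p in {"-+":(326,214.4),"--":(344.4,226.8),"+-":(370.6,218),"++":(353,204.8)}.items(): print(n,onz("side",D,p,.088).round(4))
for n,p in {"-+":(430,203),"--":(270,268)}.items(): print("S",n,onz("scene",S,(p[0]/5.7+290,p[1]/5.7+230),.088).round(4))
for n,p,q in [("R",(285,465),(0,160)),("L",(105,268),(380,48))]:
    a=(p[0]/5+270,p[1]/5+170);b=(q[0]/5.7+290,q[1]/5.7+230)
    print(n,onz("side",D,a,.072).round(4),onz("scene",S,b,.076).round(4))
W=np.load("v2.npz");w={"mtx":W["m"],"view":W["v"]}
for p,z in [((286,190),.062),((430,189),.062),((228,240),.076),((486,236),.076)]: print(p,onz("wrist",w,p,z).round(4))
```

```text
-+ [0.6125 0.1367 0.088 ]
-- [0.6259 0.0508 0.088 ]
+- [0.7146 0.0599 0.088 ]
++ [0.7088 0.1516 0.088 ]
S -+ [0.6217 0.1491 0.088 ]
S -- [0.6318 0.0594 0.088 ]
R [ 0.5134 -0.0651  0.072 ] [ 0.5198 -0.0474  0.076 ]
L [0.513  0.1605 0.072 ] [0.5168 0.1631 0.076 ]
(286, 190) [ 0.4738 -0.0101  0.062 ]
(430, 189) [0.4715 0.1112 0.062 ]
(228, 240) [ 0.5128 -0.0581  0.076 ]
(486, 236) [0.5087 0.1619 0.076 ]
```

```bash
python3 -m pendant '[[[0.1,-1,0],0,1],[[0.1,-1,0],0,1],[[0.1,-1,0],0,1],[[0.1,-1,0],0,1],[[0.1,-1,0],0,1],[[0.1,-1,0],0,0],[[0.1,-1,0],0,0],[[0.1,-1,0],0,0],[[0.1,-1,0],0,0],[[0.1,-1,0],0,0],[[0.1,-1,0],0,0],[[0.1,-1,0],0,0]]'
python3 - <<'E'
from h import *
print(st())
W=cam("wrist","pics/w3.png")
np.savez("v3.npz",m=W["mtx"],v=W["view"])
E
python3 -m pendant '[[[0.1,-1,0],0,0],[[0.1,-1,0],0,0],[[0,-1,0],0,0],[[0,-0.2,0],1,0],[[0,0,0],0.67,0],[[0,0,0],0,0]]'
python3 - <<'E'
from h import *
print(st())
W=cam("wrist","pics/w4.png")
np.savez("v4.npz",m=W["mtx"],v=W["view"])
E
```

```text
clock: 10.82
tcp_pos: [0.4764, -0.2225, 0.2232]
orientation: [-0.0, -0.0, 1.0, 0.0]
wrist_force: [0.3, -1.2, -0.0]
finger_gap: 0.0431
(10.825, array([ 0.4764, -0.2225,  0.2232]), [[-1.0, -0.001, -0.0], [-0.001, 1.0, 0.0], [0.0, 0.0, -1.0]])
clock: 11.62
tcp_pos: [0.4725, -0.2865, 0.2232]
orientation: [0.0, 0.087, 0.996, 0.0]
wrist_force: [-0.3, -0.6, -0.1]
finger_gap: 0.0428
(11.625, array([ 0.4725, -0.2865,  0.2232]), [[-0.985, 0.173, 0.0], [0.173, 0.985, 0.0], [0.0, 0.0, -1.0]])
```

View pics/w3.png

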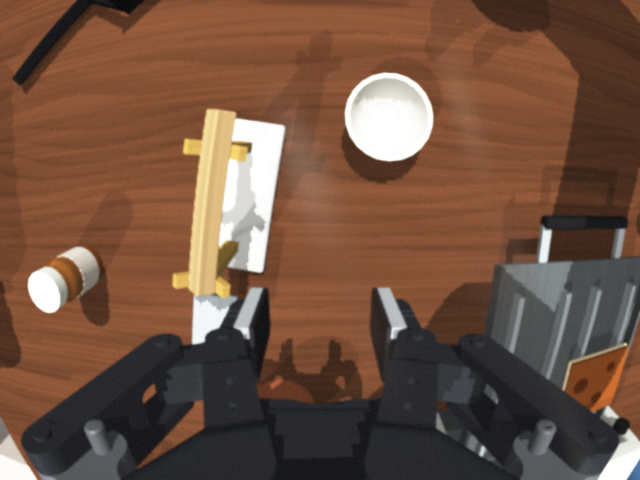

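View pics/w4.png

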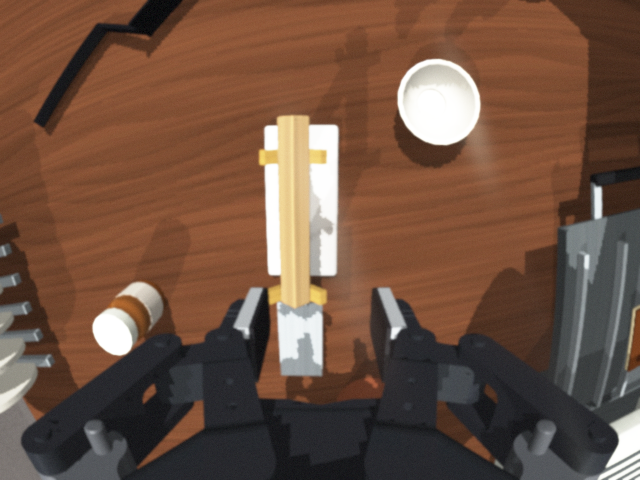

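Run:
```python
from h import *
L=lambda f:(lambda W:{"mtx":W["m"],"view":W["v"]})(np.load(f))
a=L("v3.npz");b=L("v4.npz")
for n,p,q in [("rear",(221,110),(294,116)),("front",(201,294),(295,305)),("rp-",(184,147),(259,157)),("rp+",(247,152),(327,157)),("fp-",(174,281),(268,293)),("fp+",(229,289),(327,295))]:
    x,e=tri([ray("wrist",a,p),ray("wrist",b,q)]);print(n,x.round(4),round(e[0],1))
print("w4 planes: rear",onz("wrist",b,(294,116),.126).round(4),"front",onz("wrist",b,(295,305),.126).round(4))
m=[onz("wrist",b,q,.122) for q in [(259,157),(327,157),(268,293),(327,295)]];print(np.round(m,4),np.mean(m,0))
print("bladetip",[onz("wrist",b,q,.0665).round(4) for q in[(281,376),(323,376)]])
print("sad",proj("wrist",b,(.463,-.301,.126)))
```

```text
rear [ 0.3865 -0.2889  0.1186] 0.2
front [ 0.5212 -0.3144  0.1119] 0.2
rp- [ 0.4096 -0.3172  0.1156] 0.5
rp+ [ 0.4165 -0.2723  0.1149] 0.9
fp- [ 0.5038 -0.3293  0.1259] 1.5
fp+ [ 0.5123 -0.2887  0.1221] 0.1
w4 planes: rear [ 0.3872 -0.2885  0.126 ] front [ 0.5145 -0.3122  0.126 ]
[[ 0.4089 -0.3161  0.122 ]
 [ 0.4171 -0.2724  0.122 ]
 [ 0.5038 -0.3301  0.122 ]
 [ 0.5124 -0.2887  0.122 ]] [ 0.46057239 -0.30184077  0.122     ]
bladetip [array([ 0.6167, -0.351 ,  0.0665]), array([ 0.6232, -0.3102,  0.0665])]
sad [296.44204135 233.2267375 ]
```

```bash
python3 -m pendant '[[[0.13,-0.86,0],0,0],[[0,0,1],0,0],[[0,0,1],0,0],[[0,0,1],0,0],[[0,0,1],0,0],[[0,0,0],0,0]]'
python3 - <<'E'
from h import *
print(st())
W=cam("wrist","pics/w5.png")
S=env.get_state()
M=np.array(st()[2]);t=S["tcp_pos"]
for s in (-.072,.0,.062): 
    c,si=np.cos(np.radians(-10)),np.sin(np.radians(-10))
    print(proj("wrist",W,(.4595+s*c,-.3015+s*si,.126)))
print("mid",proj("wrist",W,t+M@[0,0,-.019]))
E
```

```text
clock: 12.42
tcp_pos: [0.4657, -0.3021, 0.1418]
orientation: [-0.001, 0.087, 0.996, 0.001]
wrist_force: [0.1, 0.4, 0.2]
finger_gap: 0.0427
(12.425, array([ 0.4657, -0.3021,  0.1418]), [[-0.985, 0.174, -0.003], [0.174, 0.985, 0.002], [0.003, 0.002, -1.0]])
[319.6086775  116.87265734]
[319.55817177 279.51287428]
[319.53444518 387.75631374]
mid [320.04703801 331.96800896]
```

View pics/w5.png

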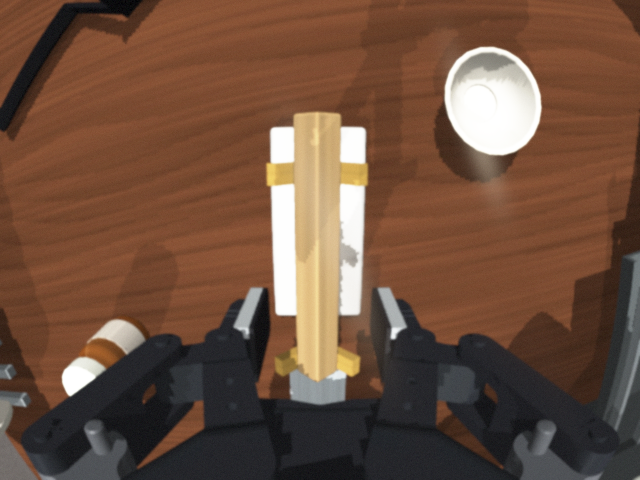

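```bash
python3 -m pendant '[[[0,-0.04,1],0,0],[[0,0,1],0,0],[[0,0,0.44],0,0],[[0,0,0],0,0.2],[[0,0,0],0,0.4],[[0,0,0],0,1],[[0,0,0],0,1],[[0,0,0],0,1]]' 40; python3 -m pendant '[[[0,0,0],0,1],[[0,0,0],0,1]]' 100
python3 - <<'E'
from h import *
print(st())
W=cam("wrist","pics/w6.png");D=cam("side");crop(D["color"],280,260,440,370,"pics/d6.png",5)
E
```

```text
clock: 13.48
tcp_pos: [0.4674, -0.3038, 0.0957]
orientation: [0.001, 0.087, 0.996, -0.001]
wrist_force: [-2.0, -1.7, 5.9]
finger_gap: 0.0202
clock: 13.72
tcp_pos: [0.4674, -0.3039, 0.0959]
orientation: [0.001, 0.087, 0.996, -0.001]
wrist_force: [-2.8, -0.8, 7.8]
finger_gap: 0.0176
(13.725, array([ 0.4674, -0.3039,  0.0959]), [[-0.985, 0.174, 0.002], [0.174, 0.985, -0.002], [-0.002, -0.002, -1.0]])
```

View pics/w6.png

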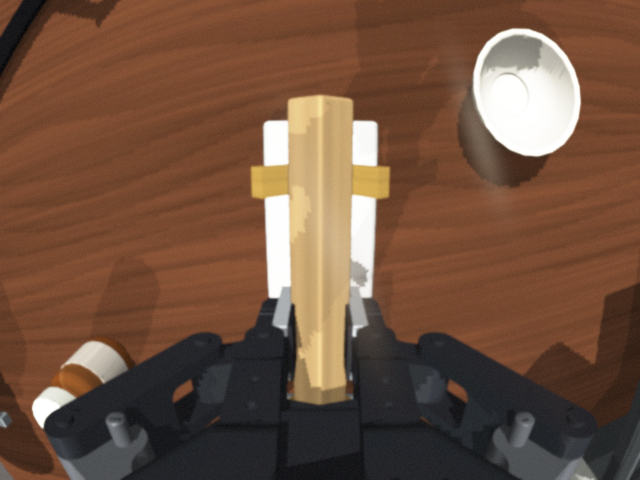

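View pics/d6.png

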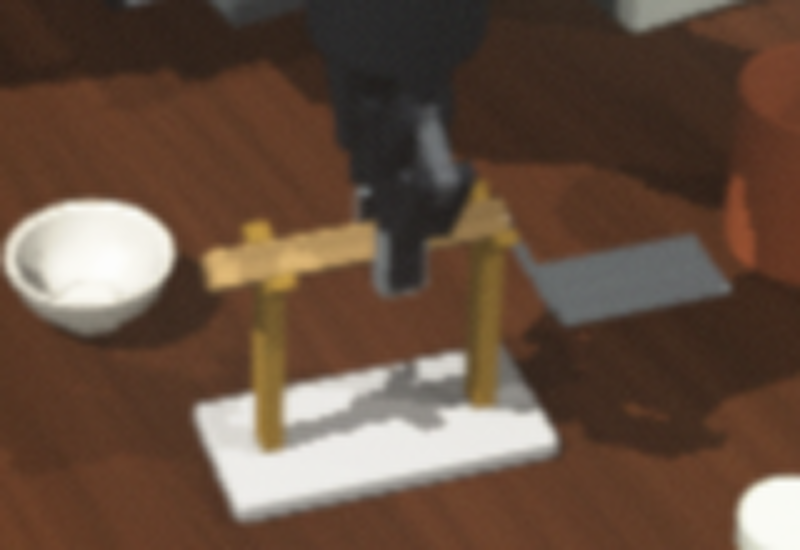

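```bash
python3 -m pendant '[[[0,0,-0.3],0,1],[[0,0,-0.5],0,1],[[0,0,-0.8],0,1],[[0,0,-0.4],0,1],[[0,0,0],0,1]]' 60
python3 - <<'E'
from h import *
print(st())
W=cam("wrist","pics/w7.png");D=cam("side");crop(D["color"],280,260,440,370,"pics/d7.png",5)
E
```

```text
clock: 14.45
tcp_pos: [0.4674, -0.3033, 0.1356]
orientation: [0.001, 0.087, 0.996, -0.001]
wrist_force: [0.2, -0.7, -0.5]
finger_gap: 0.0181
(14.45, array([ 0.4674, -0.3033,  0.1356]), [[-0.985, 0.174, 0.002], [0.174, 0.985, -0.001], [-0.002, -0.001, -1.0]])
```

View pics/w7.png

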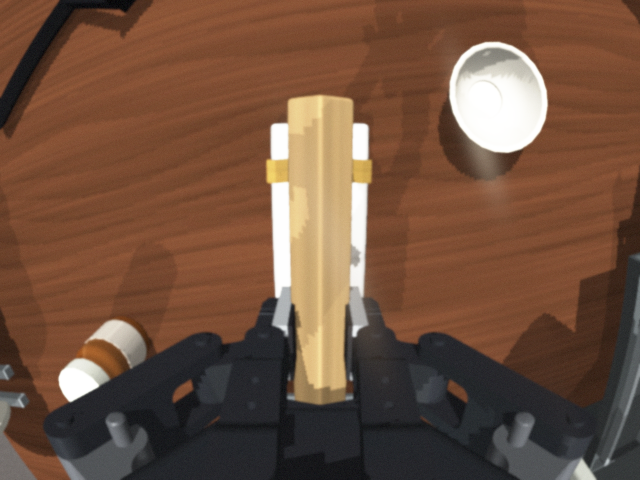

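View pics/d7.png

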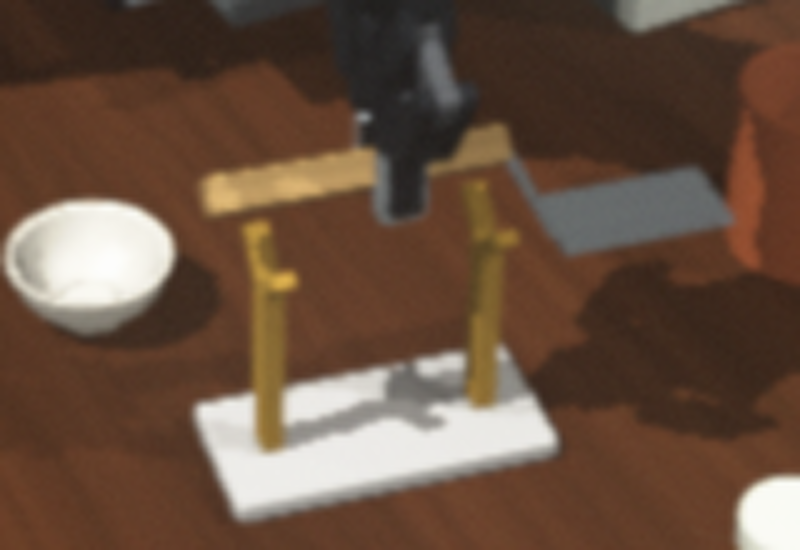

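```bash
python3 -m pendant '[[[0,0,-1],0,1],[[0,0,-1],-0.5,1],[[0,0,-1],-0.5,1],[[0,0,0],-0.5,1],[[0,0,0],-0.35,1],[[0.05,0.5,0],0,1],[[0.05,1,0],0,1],[[0.05,1,0],0,1],[[0.05,1,0],0,1],[[0.05,1,0],0,1],[[0.05,1,0],0,1],[[0.05,1,0],0,1]]';  python3 -m pendant '[[[0.05,1,0],0,1],[[0.05,1,0],0,1],[[0.05,1,0],0,1],[[0.05,1,0],0,1],[[0.05,1,0],0,1],[[0.05,1,0],0,1],[[0.05,1,0],0,1],[[0.05,1,0.2],0,1],[[0.05,1,0.4],0,1],[[0.05,1,0.4],0,1],[[0.05,1,0.4],0,1],[[0.05,1,0.4],0,1]]'; python3 -m pendant '[[[0.05,0.5,0],0,1],[[0.05,0.5,0],0,1],[[0,0,0],0,1]]'
```

```text
clock: 16.05
tcp_pos: [0.4573, -0.1716, 0.1946]
orientation: [0.0, -0.01, 1.0, -0.0]
wrist_force: [0.3, -0.6, -0.8]
finger_gap: 0.0179
clock: 17.55
tcp_pos: [0.4404, 0.068, 0.1583]
orientation: [0.0, -0.01, 1.0, 0.0]
wrist_force: [0.3, 0.5, -1.2]
finger_gap: 0.0177
clock: 17.92
tcp_pos: [0.4385, 0.0871, 0.1589]
orientation: [0.0, -0.01, 1.0, -0.0]
wrist_force: [0.1, -0.6, -0.3]
finger_gap: 0.0179
```

```bash
python3 -m pendant '[[[0,0.5,0],0,1],[[0,0.5,0.5],0,1],[[0,0,0.5],0,1],[[0,0,0],0,1]]'
python3 - <<'E'
from h import *
print(st())
D=cam("side");S=cam("scene")
crop(D["color"],260,150,420,270,"pics/d8.png",5)
crop(S["color"],290,210,430,315,"pics/s8.png",5.7)
E
```

```text
clock: 18.42
tcp_pos: [0.4368, 0.1066, 0.1371]
orientation: [-0.001, -0.01, 1.0, -0.0]
wrist_force: [0.6, 0.4, -0.8]
finger_gap: 0.0179
(18.425, array([0.4368, 0.1066, 0.1371]), [[-1.0, -0.019, -0.003], [-0.019, 1.0, -0.0], [0.003, -0.0, -1.0]])
```

View pics/d8.png

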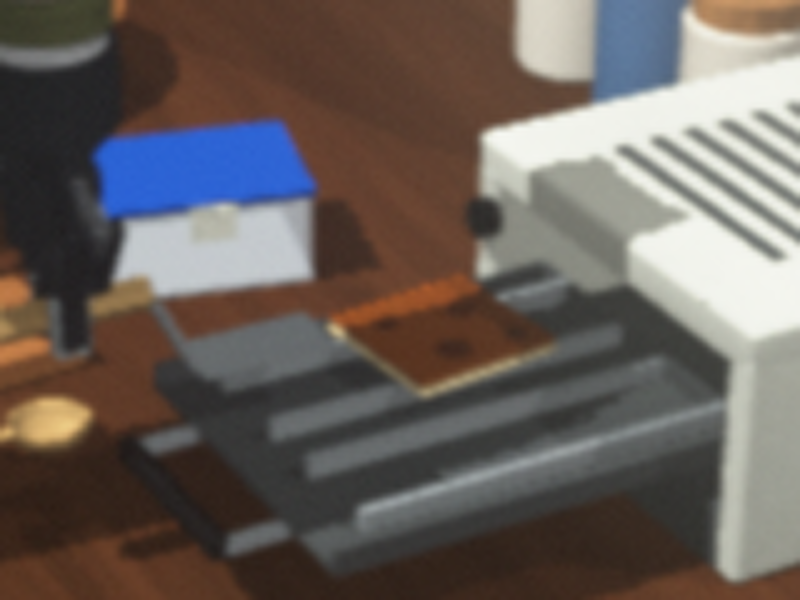

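View pics/s8.png

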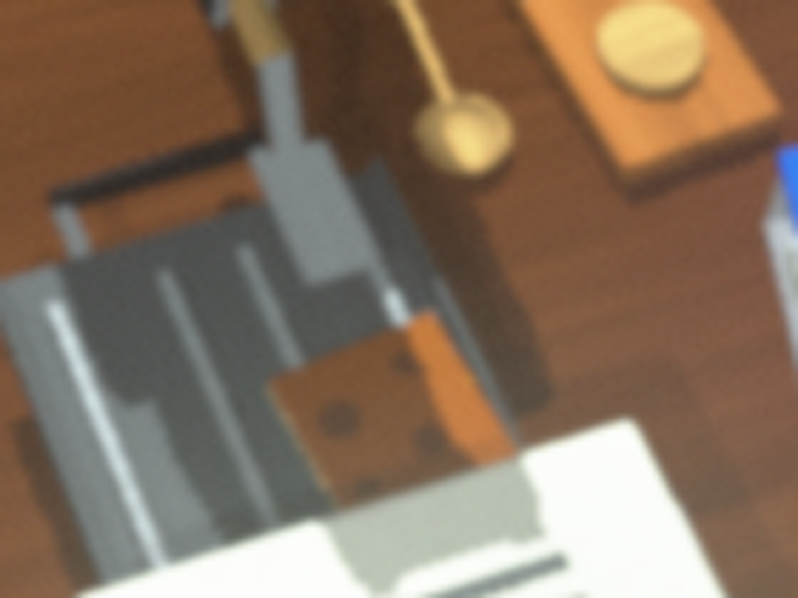

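Run:
```python
from h import *
D=cam("side");S=cam("scene")
z=.1371-.0295
fs=lambda p:(p[0]/5.7+290,p[1]/5.7+210)
fd=lambda p:(p[0]/5+260,p[1]/5+150)
print("blade tip scene",[onz("scene",S,fs(p),z).round(4) for p in [(308,283),(374,265),(250,148),(322,140)]])
print("blade side",[onz("side",D,fd(p),z).round(4) for p in [(348,350),(308,314),(225,390)]])
print("rib22 scene",[onz("scene",S,fs(p),.078).round(4) for p in [(243,248),(295,358)]])
print("rib82",onz("scene",S,fs((400,312)),.078).round(4))
print("rib-22",[onz("scene",S,fs(p),.078).round(4) for p in [(163,275),(265,510)]])
print("rib-82",[onz("scene",S,fs(p),.078).round(4) for p in [(52,305),(155,560)]])
print("ribs side -22,22 front tops",[onz("side",D,fd(p),.078).round(4) for p in [(307,457),(270,420),(360,512)]])
print("bread side",[onz("side",D,fd(p),.088).round(4) for p in [(328,325),(422,388),(552,342),(463,275)]])
print("bread scene",[onz("scene",S,fs(p),.088).round(4) for p in [(435,312),(270,382)]])
```

```text
blade tip scene [array([0.5943, 0.0926, 0.1076]), array([0.5948, 0.1279, 0.1076]), array([0.507 , 0.093 , 0.1076]), array([0.5142, 0.13  , 0.1076])]
blade side [array([0.5913, 0.0726, 0.1076]), array([0.59  , 0.1192, 0.1076]), array([0.5131, 0.0646, 0.1076])]
rib22 scene [array([0.546, 0.076, 0.078]), array([0.617 , 0.0785, 0.078 ])]
rib82 [0.6084 0.1387 0.078 ]
rib-22 [array([0.5485, 0.0315, 0.078 ]), array([0.6942, 0.0345, 0.078 ])]
rib-82 [array([ 0.5476, -0.0281,  0.078 ]), array([ 0.7031, -0.0255,  0.078 ])]
ribs side -22,22 front tops [array([0.5428, 0.0261, 0.078 ]), array([0.5419, 0.0698, 0.078 ]), array([ 0.5432, -0.0351,  0.078 ])]
bread side [array([0.6099, 0.1341, 0.088 ]), array([0.6238, 0.047 , 0.088 ]), array([0.7129, 0.0582, 0.088 ]), array([0.7072, 0.1511, 0.088 ])]
bread scene [array([0.6197, 0.1526, 0.088 ]), array([0.6318, 0.0594, 0.088 ])]
```

Run:
```python
from h import *
D=cam("side");S=cam("scene")
fs=lambda p:(p[0]/5.7+290,p[1]/5.7+210)
fd=lambda p:(p[0]/5+260,p[1]/5+150)
for n,a,b in [("tipR",(308,284),(348,351)),("tipL",(374,265),(308,314)),("rearR",(275,152),(222,390)),
 ("rib22",(243,248),(270,424)),("rib-22",(163,273),(307,462)),("rib-82",(52,304),(360,516)),("bread-+",(435,312),(328,322)),("bread--",(270,382),(422,386)),("handlefront",(268,45),(148,280))]:
    x,e=tri([ray("scene",S,fs(a)),ray("side",D,fd(b))]);print(n,x.round(4),round(e[0],1))
crop(D["color"],260,180,340,240,"pics/d9.png",10)
crop(S["color"],320,210,380,265,"pics/s9.png",11)
```

```text
tipR [0.5955 0.0902 0.1006] 5.3
tipL [0.5933 0.1282 0.1031] 1.2
rearR [0.517  0.0987 0.0967] 11.4
rib22 [0.5438 0.0764 0.0723] 1.4
rib-22 [0.5446 0.0323 0.0718] 1.3
rib-82 [ 0.545  -0.0282  0.0722] 1.8
bread-+ [0.6173 0.1532 0.0802] 2.3
bread-- [0.6296 0.0598 0.0819] 1.3
handlefront [0.4874 0.1073 0.162 ] 2.1
```

View pics/d9.png

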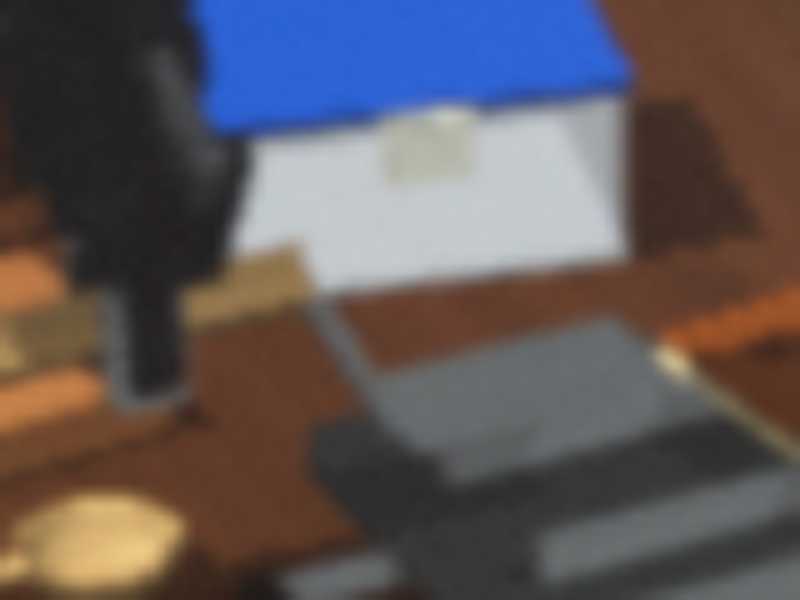

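View pics/s9.png

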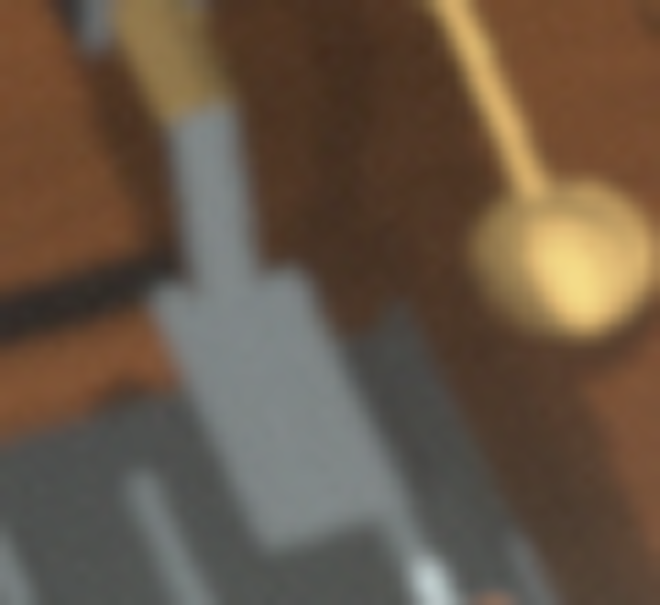

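```bash
python3 -m pendant '[[[0,-0.1,0.7],0,1],[[0,0,0.6],0,1],[[0,0,0.4],0,1],[[0,0,0],0,1]]'
python3 - <<'E'
from h import *
print(st())
D=cam("side");S=cam("scene")
crop(D["color"],260,180,380,270,"pics/d10.png",6.6)
crop(S["color"],310,210,410,285,"pics/s10.png",8)
E
```

```text
clock: 19.23
tcp_pos: [0.4371, 0.1046, 0.1035]
orientation: [-0.001, -0.01, 1.0, -0.0]
wrist_force: [-0.4, -0.1, -0.7]
finger_gap: 0.0181
(19.225, array([0.4371, 0.1046, 0.1035]), [[-1.0, -0.019, -0.002], [-0.019, 1.0, -0.0], [0.002, 0.0, -1.0]])
```

View pics/d10.png

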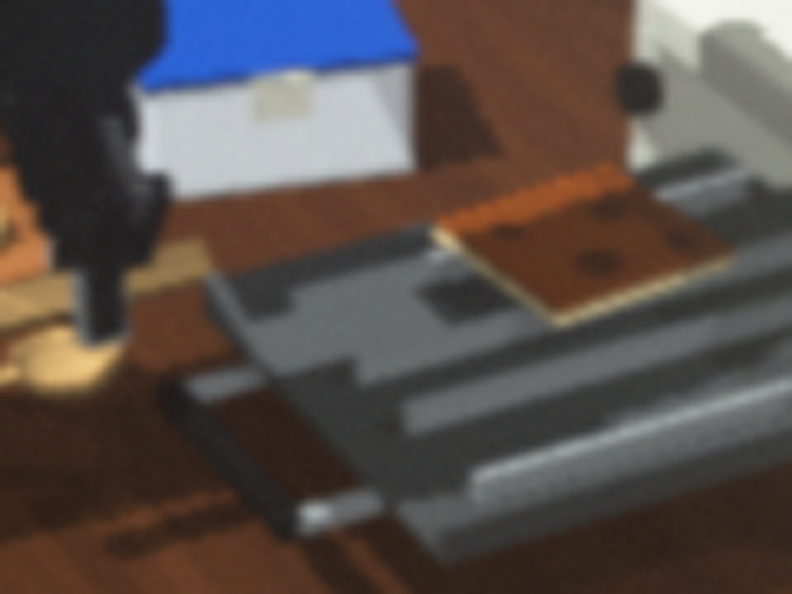

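View pics/s10.png

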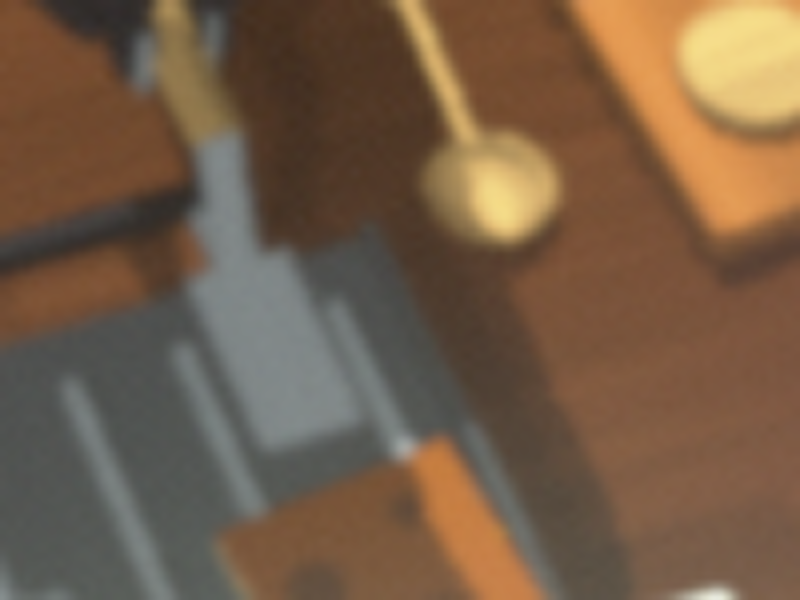

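```bash
python3 -m pendant '[[[-0.5,-0.05,0],0,1],[[-0.5,-0.02,0],0,1],[[-0.7,0,0],0,1],[[-0.7,0,0],0,1]]';python3 -m pendant '[[[-0.7,0,0],0,1],[[-0.7,0,0],0,1],[[-0.7,0,0],0,1],[[-0.3,0,0],0,1],[[0,0,0],0,1]]'
python3 - <<'E'
from h import *
print(st())
D=cam("side");S=cam("scene")
crop(D["color"],260,180,380,270,"pics/d11.png",6.6)
crop(S["color"],310,210,410,285,"pics/s11.png",8)
E
```

```text
clock: 19.82
tcp_pos: [0.4874, 0.1042, 0.1046]
orientation: [0.0, -0.01, 1.0, 0.0]
wrist_force: [-0.0, -0.2, -1.9]
finger_gap: 0.018
clock: 20.45
tcp_pos: [0.5342, 0.1051, 0.1043]
orientation: [-0.0, -0.01, 1.0, 0.0]
wrist_force: [0.1, -0.2, -0.9]
finger_gap: 0.0182
(20.45, array([0.5342, 0.1051, 0.1043]), [[-1.0, -0.019, -0.0], [-0.019, 1.0, 0.0], [0.0, 0.0, -1.0]])
```

View pics/d11.png

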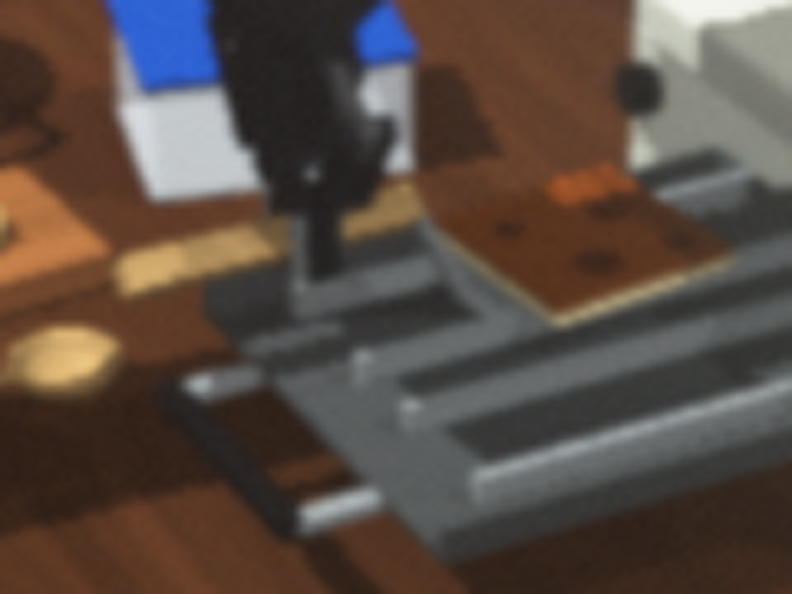

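View pics/s11.png

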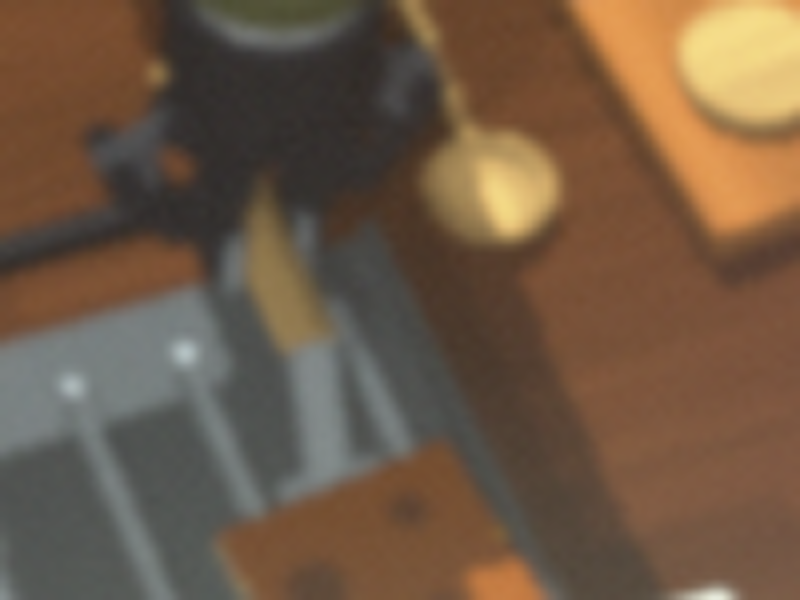

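```bash
python3 -m pendant '[[[0,0,-0.2],0,1],[[0,0,-0.3],0,1],[[0,0,-0.4],0,1],[[0,0,-0.4],0,1],[[0,0,-0.3],0,1],[[0,0,-0.2],0,1],[[0,0,0],0,1],[[0,0,0],0,1]]'
python3 - <<'E'
from h import *
print(st())
D=cam("side");S=cam("scene")
crop(D["color"],260,170,380,260,"pics/d12.png",6.6)
crop(S["color"],310,210,410,285,"pics/s12.png",8)
E
```

```text
clock: 21.55
tcp_pos: [0.5338, 0.1051, 0.1402]
orientation: [-0.0, -0.01, 1.0, 0.0]
wrist_force: [1.1, -1.0, -1.4]
finger_gap: 0.0183
(21.55, array([0.5338, 0.1051, 0.1402]), [[-1.0, -0.019, -0.0], [-0.019, 1.0, 0.0], [0.0, 0.0, -1.0]])
```

View pics/d12.png

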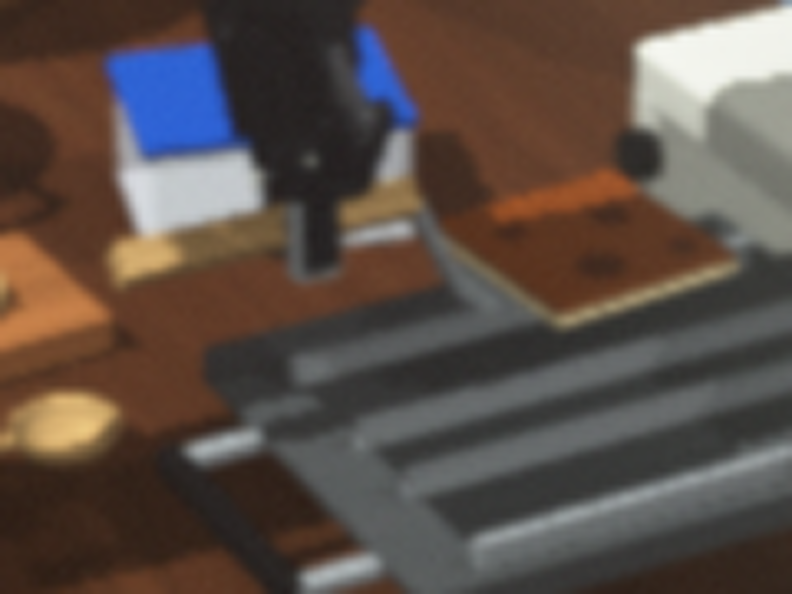

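View pics/s12.png

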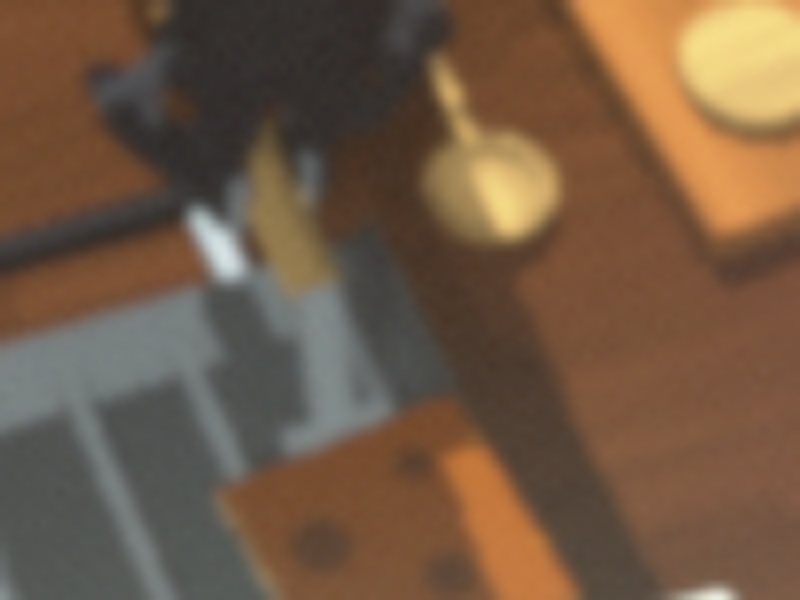

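```bash
python3 -m pendant '[[[0,-0.13,0.4],0,1],[[0,-0.12,0.4],0,1],[[0,0,0.4],0,1],[[0,0,0.3],0,1],[[0,0,0.2],0,1],[[0,0,0.1],0,1],[[0,0,0],0,1]]'; python3 -m pendant '[[[0,0.25,0],0,1],[[0,0.25,0],0,1],[[0,0,0],0,1]]'
```

```text
clock: 22.52
tcp_pos: [0.5342, 0.1002, 0.1046]
orientation: [0.0, -0.01, 1.0, 0.0]
wrist_force: [-0.6, -0.7, -1.5]
finger_gap: 0.0181
clock: 22.9
tcp_pos: [0.534, 0.1106, 0.1047]
orientation: [0.0, -0.01, 1.0, -0.0]
wrist_force: [-0.1, -0.5, -1.6]
finger_gap: 0.0183
```

```bash
python3 -m pendant '[[[0,0.07,0],0,1],[[0,0,0],0,1]]'; python3 -m pendant '[[[0,0.07,0],0,1],[[0,0,0],0,1]]'
```

```text
clock: 23.15
tcp_pos: [0.5338, 0.1113, 0.1045]
orientation: [-0.0, -0.01, 1.0, -0.0]
wrist_force: [-0.2, -2.3, -0.9]
finger_gap: 0.0183
clock: 23.4
tcp_pos: [0.5336, 0.1124, 0.1045]
orientation: [-0.0, -0.009, 1.0, -0.001]
wrist_force: [-1.7, -4.7, 1.2]
finger_gap: 0.0177
```

```bash
python3 -m pendant '[[[0,-0.12,0],0,1],[[0,0,-0.2],0,1],[[0,0,-0.3],0,1],[[0,0,-0.3],0,1],[[0,0,0],0,1],[[0,-0.2,0],0,1],[[0,-0.2,0],0,1],[[0,-0.1,0],0,1],[[0,0,0],0,1]]'
python3 - <<'E'
from h import *
print(st())
D=cam("side");S=cam("scene")
crop(D["color"],260,170,380,260,"pics/d13.png",6.6)
crop(S["color"],310,210,410,285,"pics/s13.png",8)
E
```

```text
clock: 24.52
tcp_pos: [0.5341, 0.1003, 0.1204]
orientation: [-0.0, -0.009, 1.0, 0.0]
wrist_force: [0.8, 0.1, -1.7]
finger_gap: 0.0178
(24.525, array([0.5341, 0.1003, 0.1204]), [[-1.0, -0.019, -0.0], [-0.019, 1.0, 0.0], [0.0, 0.0, -1.0]])
```

View pics/d13.png

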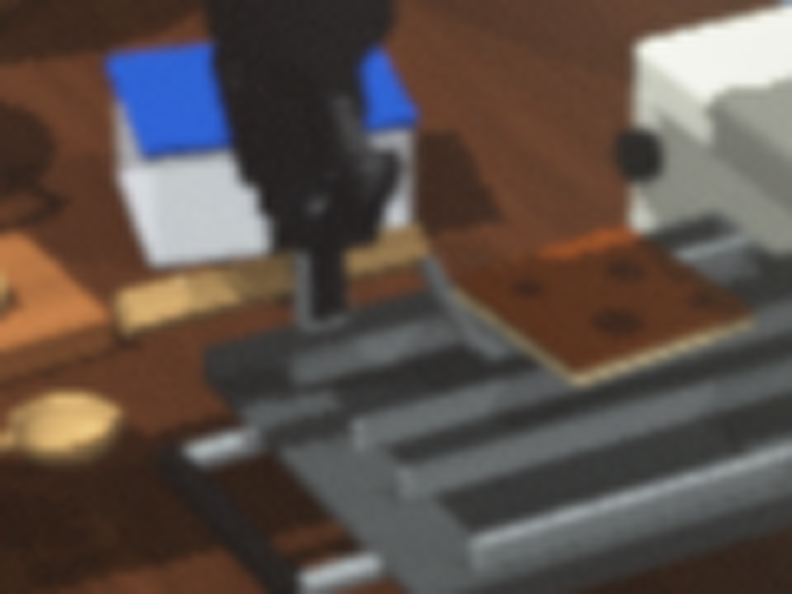

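View pics/s13.png

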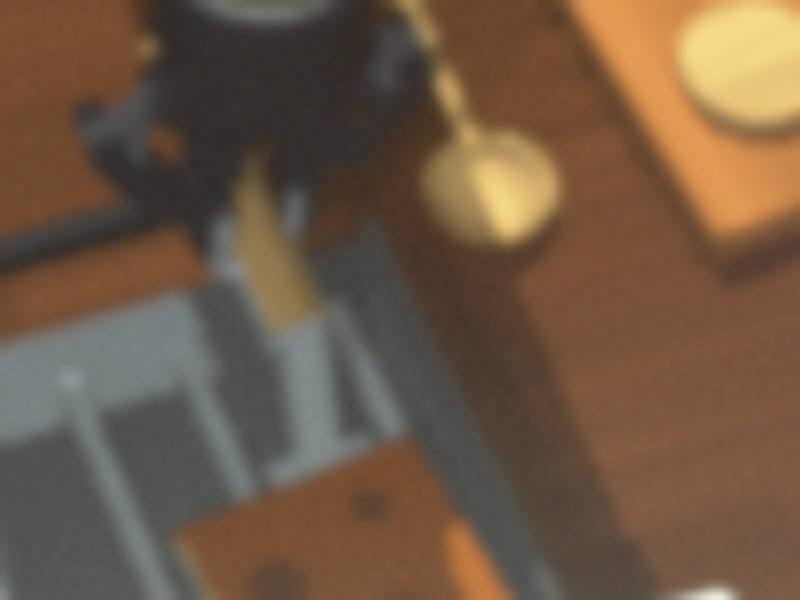

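```bash
python3 -m pendant '[[[0,0,0.3],0,1],[[0,0,0.3],0,1],[[0,0,0.2],0,1],[[0,0,0],0,1],[[0,0.2,0],0,1],[[0,0.25,0],0,1],[[0,0.05,0],0,1],[[0,0,0],0,1]]'
python3 - <<'E'
from h import *
print(st())
D=cam("side");S=cam("scene")
crop(D["color"],260,170,380,260,"pics/d14.png",6.6)
crop(S["color"],310,210,410,285,"pics/s14.png",8)
fs=lambda p:(p[0]/8+310,p[1]/8+210)
E
```

```text
clock: 25.62
tcp_pos: [0.5339, 0.1106, 0.1046]
orientation: [0.0, -0.01, 1.0, -0.0]
wrist_force: [0.7, -1.0, -0.8]
finger_gap: 0.0177
(25.625, array([0.5339, 0.1106, 0.1046]), [[-1.0, -0.019, 0.0], [-0.019, 1.0, -0.0], [-0.0, -0.0, -1.0]])
```

View pics/d14.png

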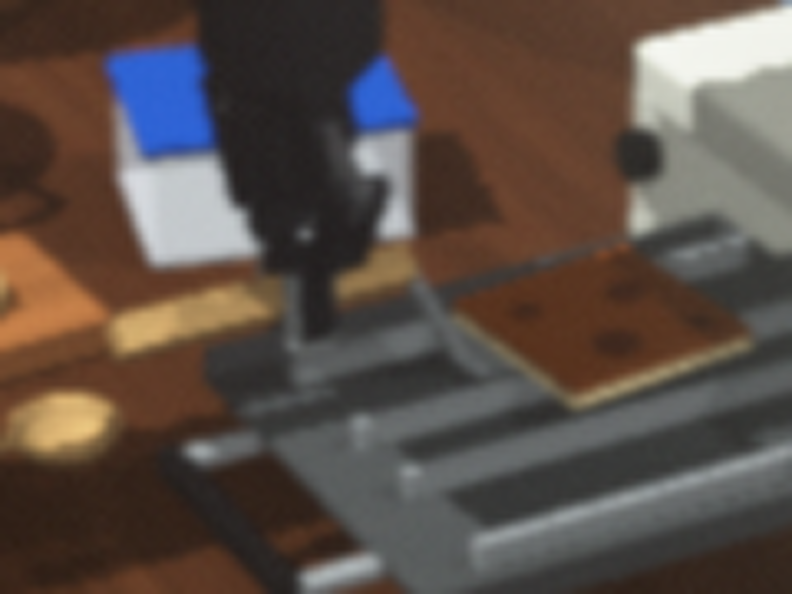

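View pics/s14.png

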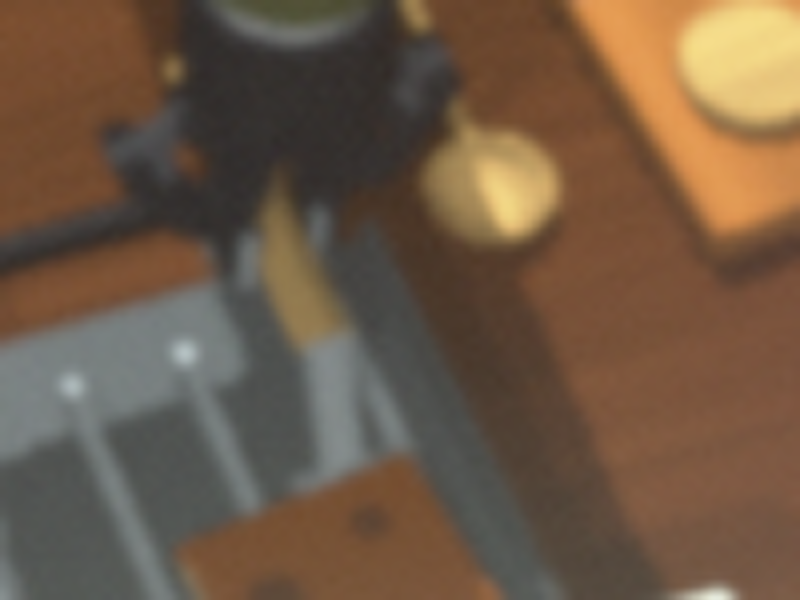

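```bash
python3 -m pendant '[[[0,0,-0.3],0,1],[[0,0,-0.3],0,1],[[0,0,0],0,1]]'
python3 - <<'E'
from h import *
print(st())
D=cam("side")
crop(D["color"],260,170,380,260,"pics/d15.png",6.6)
E
```

```text
clock: 26.1
tcp_pos: [0.5345, 0.1106, 0.1173]
orientation: [0.001, -0.01, 1.0, 0.0]
wrist_force: [1.3, 0.4, -2.4]
finger_gap: 0.0179
(26.1, array([0.5345, 0.1106, 0.1173]), [[-1.0, -0.019, 0.002], [-0.019, 1.0, 0.0], [-0.002, 0.0, -1.0]])
```

View pics/d15.png

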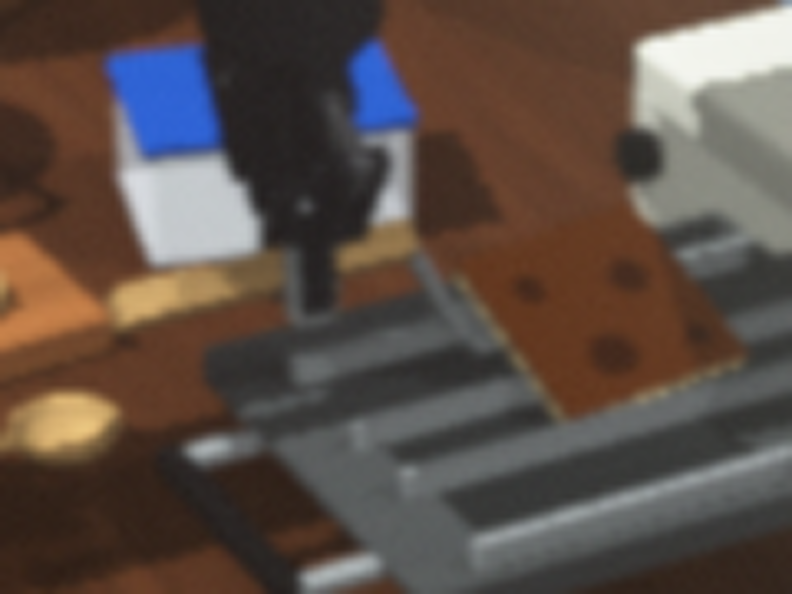

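```bash
python3 -m pendant '[[[0,-0.1,-0.35],0,1],[[0,-0.1,-0.35],0,1],[[0,-0.2,-0.3],0,1],[[0,-0.2,-0.2],0,1],[[0,0,0],0,1]]'
python3 - <<'E'
from h import *
print(st())
D=cam("side");S=cam("scene")
crop(D["color"],260,170,380,260,"pics/d16.png",6.6)
crop(S["color"],310,210,410,285,"pics/s16.png",8)
E
```

```text
clock: 26.78
tcp_pos: [0.5345, 0.0981, 0.141]
orientation: [0.0, -0.009, 1.0, 0.0]
wrist_force: [-0.2, 0.4, -1.7]
finger_gap: 0.0177
(26.775, array([0.5345, 0.0981, 0.141 ]), [[-1.0, -0.019, 0.001], [-0.019, 1.0, 0.0], [-0.001, 0.0, -1.0]])
```

View pics/d16.png

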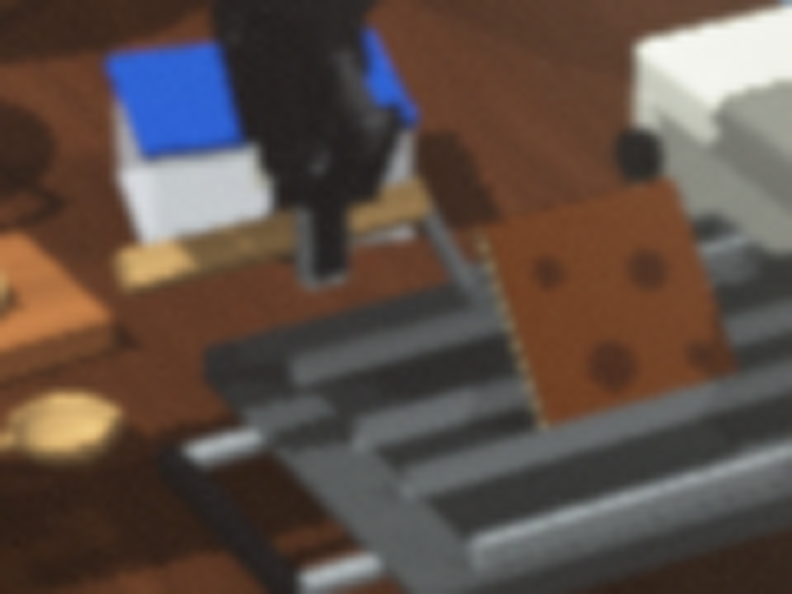

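View pics/s16.png

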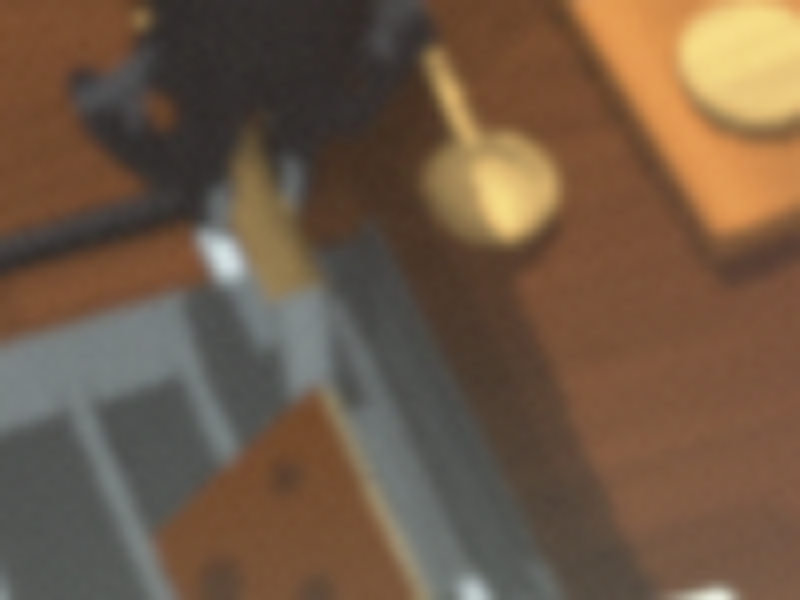

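```bash
python3 -m pendant '[[[0,-0.3,-0.25],0,1],[[0,-0.4,-0.25],0,1],[[0,-0.4,-0.15],0,1],[[0,-0.3,-0.05],0,1],[[0,0,0],0,1]]'
python3 - <<'E'
from h import *
print(st())
D=cam("side");S=cam("scene")
crop(D["color"],260,160,380,250,"pics/d17.png",6.6)
crop(S["color"],310,210,410,285,"pics/s17.png",8)
E
```

```text
clock: 27.5
tcp_pos: [0.5348, 0.0699, 0.1546]
orientation: [0.0, -0.009, 1.0, 0.0]
wrist_force: [0.4, -0.2, -0.7]
finger_gap: 0.018
(27.5, array([0.5348, 0.0699, 0.1546]), [[-1.0, -0.018, 0.0], [-0.018, 1.0, 0.0], [-0.0, 0.0, -1.0]])
```

View pics/d17.png

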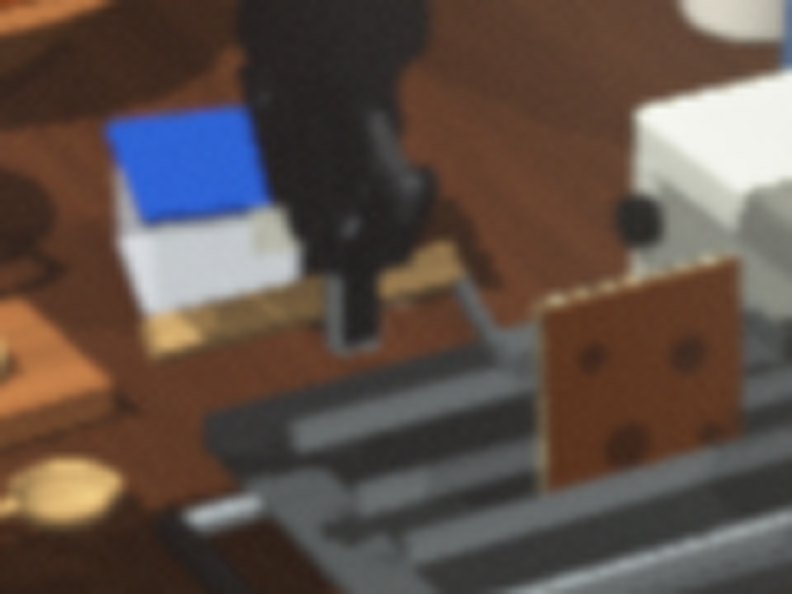

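View pics/s17.png

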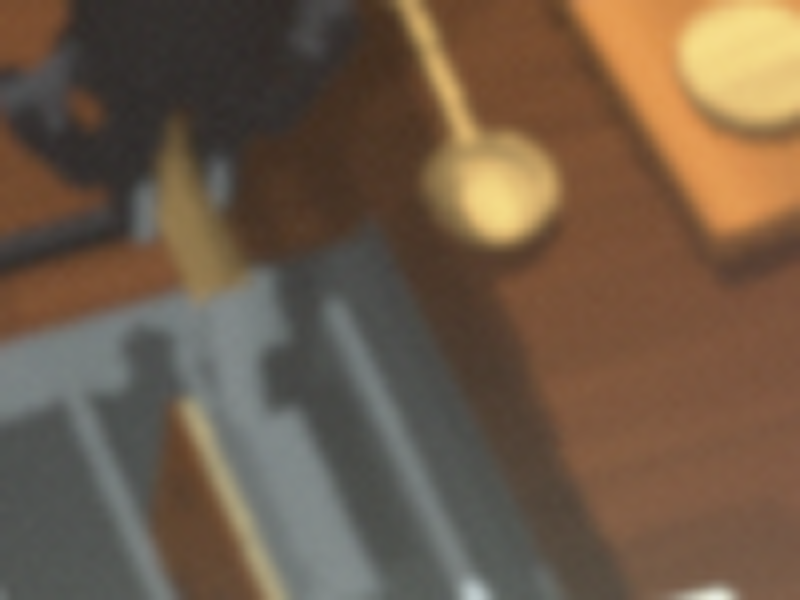

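```bash
python3 -m pendant '[[[0,-0.3,0],0,1],[[0,-0.3,0],0,1],[[0,-0.2,0],0,1],[[0,-0.2,0],0,1],[[0,0,0],0,1],[[0,0,0],0,1]]'
python3 - <<'E'
from h import *
print(st())
D=cam("side");S=cam("scene")
crop(D["color"],260,160,380,250,"pics/d18.png",6.6)
crop(S["color"],310,210,410,285,"pics/s18.png",8)
E
```

```text
clock: 28.35
tcp_pos: [0.535, 0.0505, 0.1545]
orientation: [0.0, -0.01, 1.0, 0.0]
wrist_force: [0.2, -1.0, -1.7]
finger_gap: 0.0179
(28.35, array([0.535 , 0.0505, 0.1545]), [[-1.0, -0.019, 0.0], [-0.019, 1.0, 0.0], [-0.0, 0.0, -1.0]])
```

View pics/d18.png

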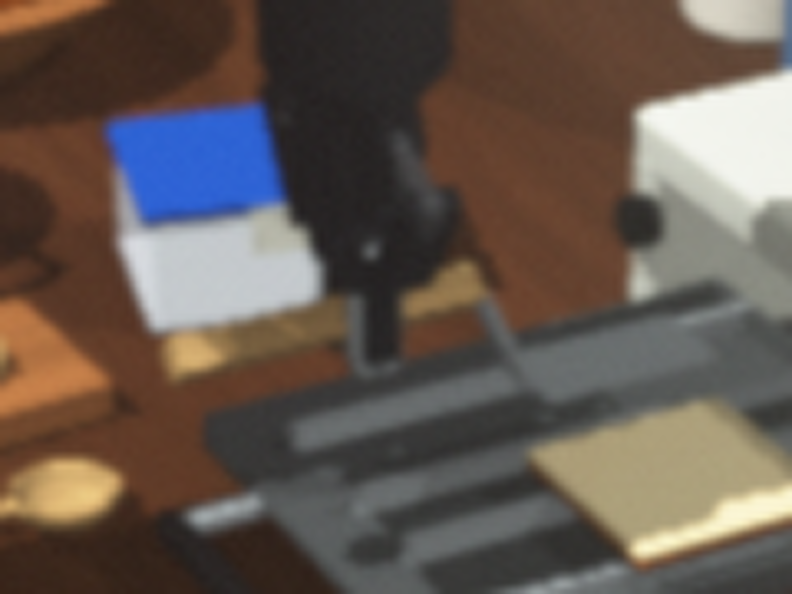

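View pics/s18.png

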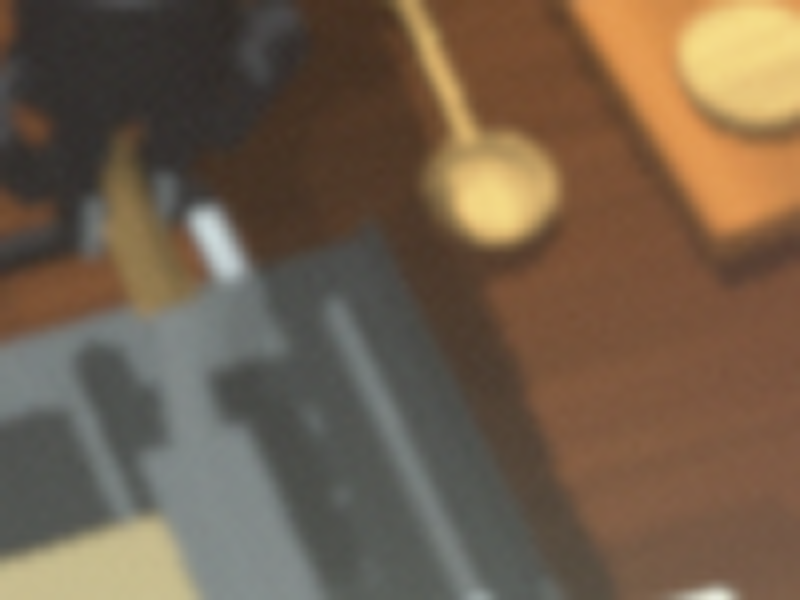

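```bash
python3 -m pendant '[[[0,0,-1],0,1],[[0.3,-0.3,-1],0,1],[[0.2,-1,0],0,1],[[0.2,-1,0],0,1],[[0.2,-1,0],0,1],[[0.2,-1,0],0,1],[[0.2,-1,0],0,1],[[0.2,-1,0],0,1],[[0.2,-1,0],0,1],[[0.2,-1,0],0,1],[[0.2,-1,0],0,1],[[0.2,-1,0],0,1]]'; python3 -m pendant '[[[0.2,-1,0],0,1],[[0.2,-1,0],0,1],[[0.2,-1,0],0,1],[[0.2,-1,0],0.5,1],[[0.2,-1,0],0.5,1],[[0.2,-0.7,0],0.5,1],[[0,-0.1,0],0.35,1],[[0,0,0],0,1]]'
python3 - <<'E'
from h import *
print(st())
D=cam("side","pics/side19.png");S=cam("scene","pics/scene19.png")
crop(D["color"],290,170,430,275,"pics/d19.png",5.7)
crop(S["color"],270,230,430,350,"pics/s19.png",5)
E
```

```text
clock: 29.95
tcp_pos: [0.4929, -0.1568, 0.1945]
orientation: [0.0, -0.01, 1.0, 0.0]
wrist_force: [-0.2, -0.2, -0.7]
finger_gap: 0.0177
clock: 30.95
tcp_pos: [0.4684, -0.2719, 0.1944]
orientation: [-0.0, 0.087, 0.996, 0.0]
wrist_force: [0.4, 1.0, -1.0]
finger_gap: 0.018
(30.95, array([ 0.4684, -0.2719,  0.1944]), [[-0.985, 0.174, -0.0], [0.174, 0.985, 0.001], [0.0, 0.001, -1.0]])
```

View pics/d19.png

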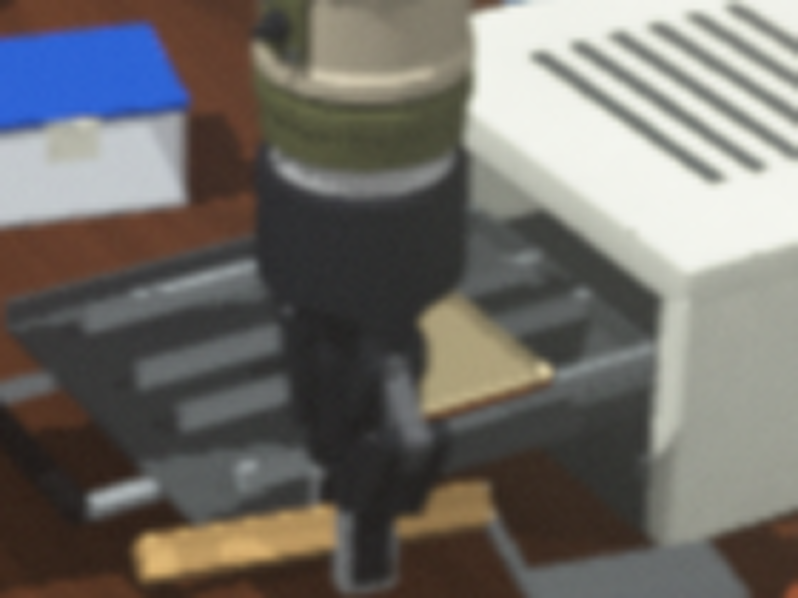

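View pics/s19.png

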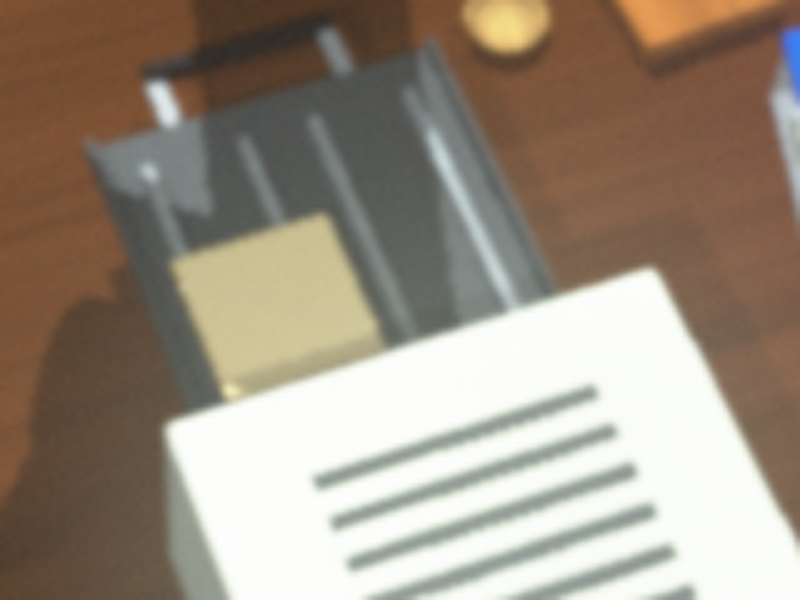

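View pics/side19.png

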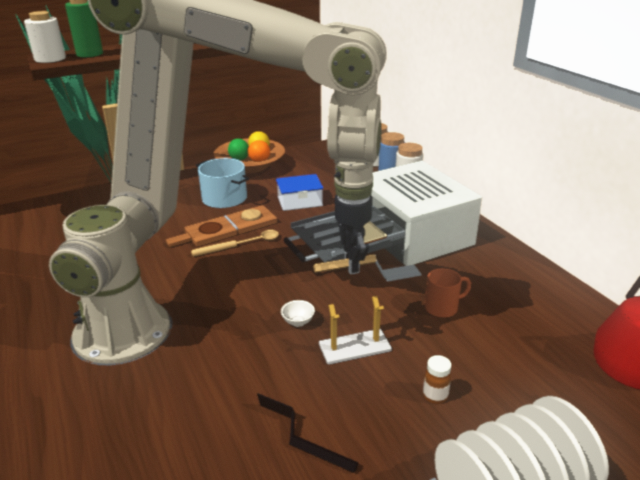

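```bash
python3 -m pendant '[[[-0.12,-0.8,0],0,1],[[-0.11,-0.76,0],0,1],[[0,0,0.8],0,1],[[0,0,0.8],0,1],[[0,0,0.8],0,1],[[0,0,0.5],0,1],[[0,0,0],0,1]]'
python3 - <<'E'
from h import *
print(st())
W=cam("wrist","pics/w20.png");D=cam("side");crop(D["color"],280,260,440,370,"pics/d20.png",5)
E
```

```text
clock: 31.92
tcp_pos: [0.467, -0.3028, 0.1352]
orientation: [-0.001, 0.087, 0.996, 0.001]
wrist_force: [-0.2, 1.1, -0.6]
finger_gap: 0.018
(31.925, array([ 0.467 , -0.3028,  0.1352]), [[-0.985, 0.173, -0.002], [0.173, 0.985, 0.002], [0.002, 0.001, -1.0]])
```

View pics/w20.png

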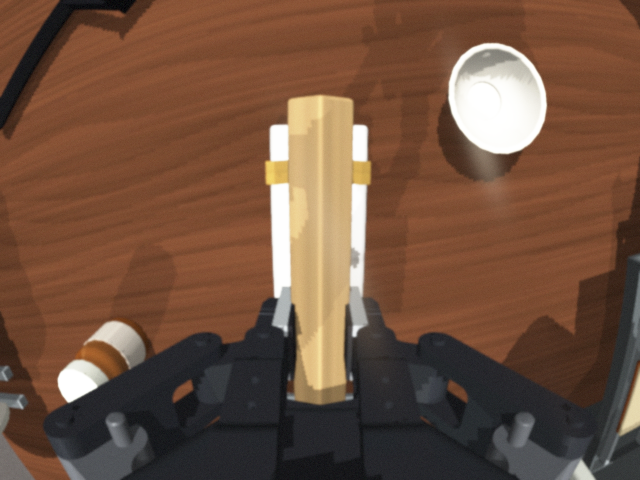

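View pics/d20.png

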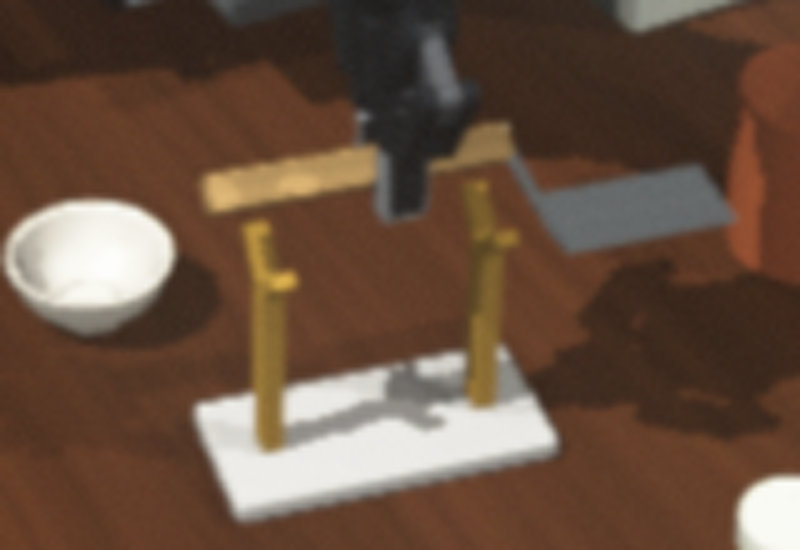

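Practically identical to the lift-off view, so I lower straight down.

```bash
python3 -m pendant '[[[0,0,0.6],0,1],[[0,0,0.6],0,1],[[0,0,0.4],0,1],[[0,0,0.2],0,1],[[0,0,0],0,1]]' ; python3 -m pendant '[[[0,0,0.1],0,1],[[0,0,0],0,1]]' 30;  python3 -m pendant '[[[0,0,0.08],0,1],[[0,0,0],0,1]]' 30
```

```text
clock: 32.65
tcp_pos: [0.4674, -0.3034, 0.1001]
orientation: [-0.0, 0.087, 0.996, 0.0]
wrist_force: [0.2, 0.7, -1.1]
finger_gap: 0.0181
clock: 32.9
tcp_pos: [0.4677, -0.3037, 0.0986]
orientation: [0.0, 0.087, 0.996, -0.0]
wrist_force: [-0.1, -0.1, -0.9]
finger_gap: 0.0181
clock: 33.15
tcp_pos: [0.4675, -0.3036, 0.0968]
orientation: [0.0, 0.087, 0.996, 0.0]
wrist_force: [0.5, -0.4, -0.9]
finger_gap: 0.0182
```

```bash
python3 -m pendant '[[[0,0,0.08],0,1],[[0,0,0],0,1]]' 30; python3 -m pendant '[[[0,0,0],0,0.4],[[0,0,0],0,0.2],[[0,0,0],0,0],[[0,0,0],0,0],[[0,0,0],0,0]]'
python3 - <<'E'
from h import *
W=cam("wrist","pics/w21.png");D=cam("side");crop(D["color"],280,260,440,370,"pics/d21.png",5)
E
```

```text
clock: 33.4
tcp_pos: [0.4678, -0.3039, 0.0959]
orientation: [0.0, 0.087, 0.996, -0.0]
wrist_force: [-1.0, -0.1, 4.4]
finger_gap: 0.0179
clock: 34.02
tcp_pos: [0.4675, -0.3035, 0.0952]
orientation: [-0.0, 0.087, 0.996, 0.0]
wrist_force: [0.3, -0.1, -0.7]
finger_gap: 0.0428
```

View pics/w21.png

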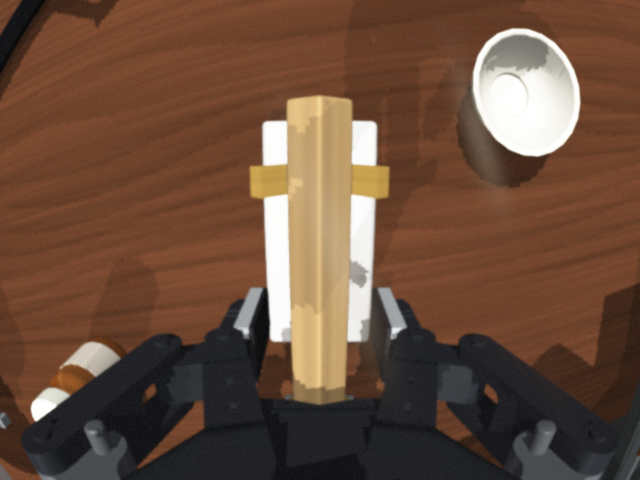

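View pics/d21.png

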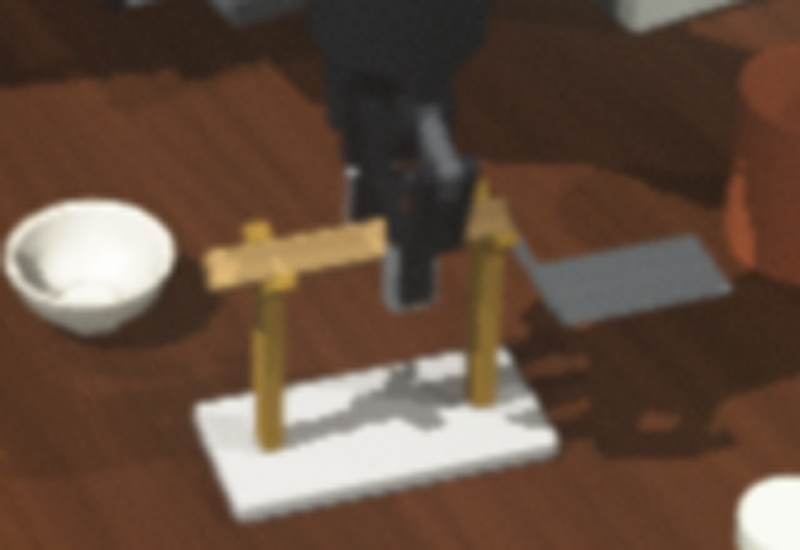

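```bash
python3 -m pendant '[[[0,0,-0.5],0,0],[[0,0,-1],0,0],[[0,0,-1],0,0],[[0,0,-1],0,0],[[0,0,-1],-0.85,0.5],[[0,0,0],-1,1],[[0.12,1,0],0,1],[[0.12,1,0],0,1],[[0.12,1,0],0,1],[[0.12,1,0],0,1],[[0.12,1,0],0,1],[[0.12,1,0],0,1]]'; python3 -m pendant '[[[0.12,1,0],0,1],[[0.12,1,0],0,1],[[0.12,1,0],0,1],[[0.12,1,0],0,1],[[0.12,1,0],0,1],[[0.12,1,0],0,1],[[0.12,1,0.5],0,1],[[0.12,1,0.5],0,1],[[0.12,1,1],0,1],[[0.12,1,1],0,1],[[0.1,1,1],0,1],[[0,0.7,0.5],0,1]]'
python3 - <<'E'
from h import *
print(st())
W=cam("wrist","pics/w22.png");D=cam("side","pics/side22.png")
print(proj("wrist",W,(.474,.053,.062)))
E
```

```text
clock: 35.62
tcp_pos: [0.4506, -0.1824, 0.1853]
orientation: [0.0, -0.01, 1.0, 0.0]
wrist_force: [0.2, 1.0, -0.6]
finger_gap: -0.0001
clock: 37.12
tcp_pos: [0.4193, 0.0509, 0.0944]
orientation: [-0.001, -0.01, 1.0, 0.0]
wrist_force: [-0.9, 0.3, -0.5]
finger_gap: 0.0004
(37.125, array([0.4193, 0.0509, 0.0944]), [[-1.0, -0.02, -0.001], [-0.02, 1.0, 0.0], [0.001, 0.0, -1.0]])
[322.31028036 368.468738  ]
```

View pics/w22.png

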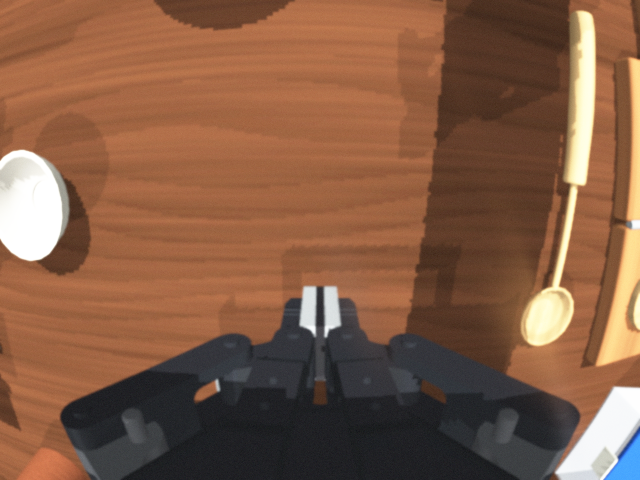

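View pics/side22.png

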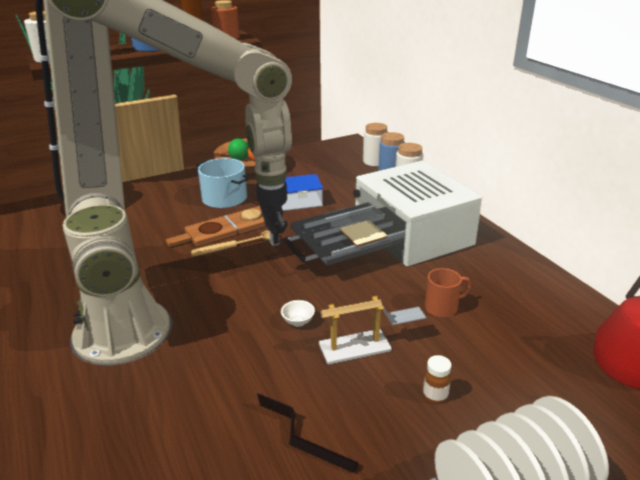

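```bash
python3 -m pendant '[[[0,0,0.8],0,1],[[0,0,0.8],0,1],[[0,0,0.6],0,1],[[-0.5,0,0],0,1],[[-0.5,0,0],0,1],[[-0.5,0,0],0,1],[[-0.4,0,0],0,1],[[-0.4,0,0],0,1]]';  python3 -m pendant '[[[-0.5,0,0],0,1],[[-0.6,0,0],0,1],[[-0.6,0,0],0,1],[[-0.6,0,0],0,1],[[-0.6,0,0],0,1],[[-0.6,0,0],0,1],[[-0.6,0,0],0,1],[[-0.6,0,0],0,1],[[-0.6,0,0],0,1],[[-0.6,0,0],0,1],[[-0.6,0,0],0,1]]'
```

```text
clock: 38.22
tcp_pos: [0.4662, 0.0505, 0.0513]
orientation: [-0.001, -0.01, 1.0, -0.0]
wrist_force: [-2.1, -0.6, 2.2]
finger_gap: -0.0001
clock: 39.6
tcp_pos: [0.597, 0.0531, 0.0512]
orientation: [-0.0, -0.01, 1.0, 0.0]
wrist_force: [-2.3, 1.8, 0.0]
finger_gap: -0.0001
```

```bash
python3 -m pendant '[[[-0.5,0,0],0,1],[[-0.4,0,0],0,1],[[-0.3,0,0],0,1]]';  python3 -m pendant '[[[-0.2,0,0],0,1],[[-0.15,0,0],0,1]]'; python3 -m pendant '[[[-0.1,0,0],0,1]]'; python3 -m pendant '[[[-0.1,0,0],0,1]]'
```

```text
clock: 39.98
tcp_pos: [0.6209, 0.0533, 0.0513]
orientation: [0.0, -0.01, 1.0, -0.0]
wrist_force: [-2.4, 1.6, 0.1]
finger_gap: 0.0
clock: 40.22
tcp_pos: [0.6259, 0.0534, 0.0513]
orientation: [-0.001, -0.01, 1.0, -0.0]
wrist_force: [-10.7, 0.8, 7.2]
finger_gap: -0.0
clock: 40.35
tcp_pos: [0.6259, 0.0534, 0.0513]
orientation: [-0.003, -0.01, 1.0, -0.0]
wrist_force: [-14.9, 0.0, 9.7]
finger_gap: -0.0001
clock: 40.48
tcp_pos: [0.6259, 0.0534, 0.0513]
orientation: [-0.005, -0.01, 1.0, -0.0]
wrist_force: [-20.0, 0.5, 14.0]
finger_gap: -0.0001
```

At the home stop (expected 0.627). Back off, rise and check.

```bash
python3 -m pendant '[[[0.5,0,0],0,1],[[1,0,0],0,1],[[1,0,0],0,1],[[1,0,-0.5],0,1],[[1,0,-1],0,1],[[0.5,0,-1],0,1],[[0,0,-1],0,1],[[0,0,-1],0,1],[[0,0,-1],0,1],[[0,0,0],0,1],[[0,0,0],0,1]]'
python3 - <<'E'
from h import *
print(st())
D=cam("side","pics/side23.png");S=cam("scene","pics/scene23.png");W=cam("wrist","pics/w23.png")
crop(D["color"],310,170,450,275,"pics/d23.png",5.7)
for n,x in {"bar home":(.6426,.054,.062),"barhome+10":(.6326,.054,.062)}.items(): print(n,proj("scene",S,x),proj("side",D,x),proj("wrist",W,x))
E
```

```text
clock: 41.85
tcp_pos: [0.5315, 0.0516, 0.1609]
orientation: [0.0, -0.009, 1.0, -0.0]
wrist_force: [-0.5, -0.0, -1.2]
finger_gap: -0.0001
(41.85, array([0.5315, 0.0516, 0.1609]), [[-1.0, -0.019, 0.001], [-0.019, 1.0, -0.0], [-0.001, -0.0, -1.0]])
bar home [336.58542932 285.25904893] [349.05304348 232.92358553] [320.5702841  378.77685544]
barhome+10 [335.40453068 282.40911392] [345.89733336 233.77582617] [320.83513977 368.69407587]
```

View pics/side23.png

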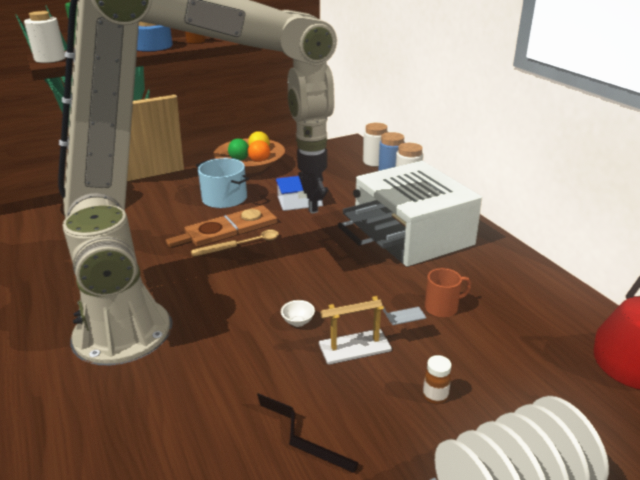

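View pics/d23.png

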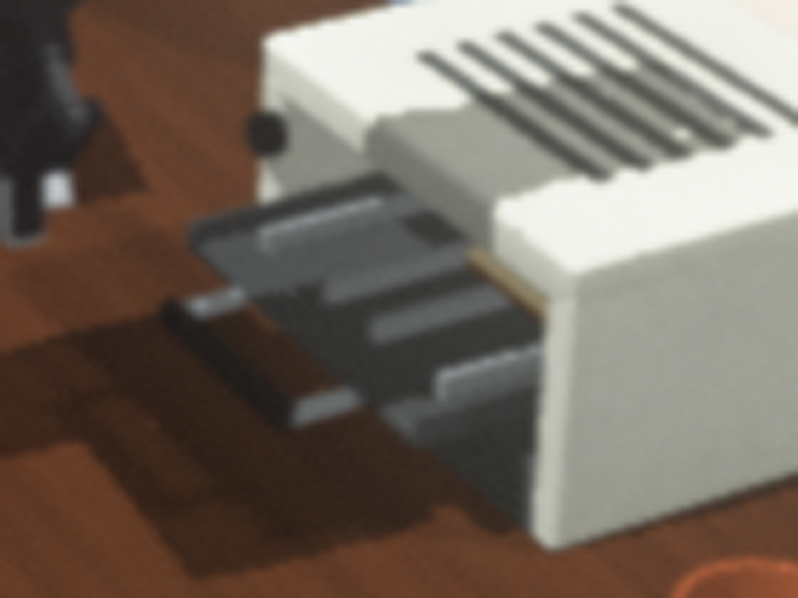

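View pics/scene23.png

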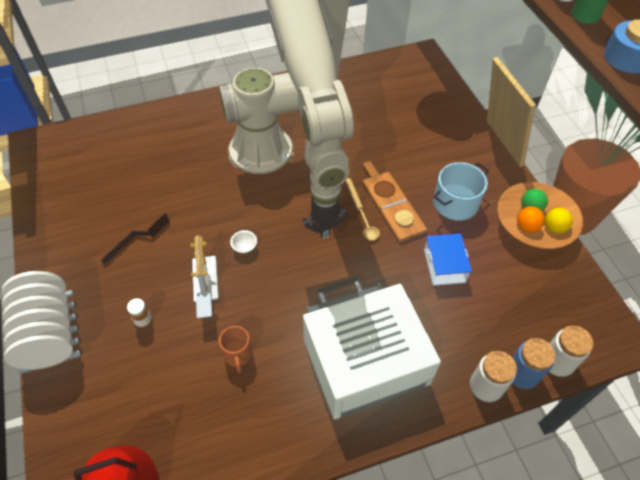

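```bash
python3 -c "
from workcell import env
print(env.hand_in())"
```

```text
the job is handed in; nothing more can be done
None
```

The bread is turned over and back in the grill, pale side up. The spatula is in its rest, the tray is home, and I handed the job in at about 42 s. `hand_in` gave no verdict, so what follows is from my own checks.

**What I did:**
- **Tray out:** I hooked the handle with closed fingers and pulled until the force rose at the stop.
- **Spatula:** the pendant can only turn about the tool's z axis, so the 45° tilt was not possible. I pinched the handle with the tool straight down, across its two edges, and it held level.
- **Flip:** I slid the blade under the bread and lifted it level about 32 mm. In two short carries I then shifted it right on the ribs until it tipped off the blade's right edge. I pushed it up past vertical against the rib at y = -22 mm, and it fell flat on the empty right half.
- **Finish:** I laid the spatula back and pushed the tray home.

**Last checks:**
- **Tray:** it travelled 170 mm from stop to stop by the tool readings, and the force rose at home.
- **Bread:** pale side up and flat on the two right ribs in both views before the tray went in. With the tray in, only its front edge shows.
- **Spatula:** it looks as it did at the start and is let go.
- **Bystanders:** none look moved in the pictures; I did not measure them.
- **Robot:** it stands clear of everything.

**Disagreement:** the scene and side cameras together put known heights on the tray about 6 mm too low. I worked from differences between positions and from contact with the ribs instead.

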